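# Key two parts tins together and stow them under the slotted hold-down plate

## Task

Put the blue handled tin on the blue base tin with its notch over the yellow key, so that it is fully seated. Then slide the closed stack, standing on the table, under the orange hold-down plate with its stem running in the slot, along to the pocket with the green border and back towards the plate's front edge until it is fully home in that pocket, and let go. Leave everything else where it stands.

Things in the scene. Friction and masses are not known exactly. Their poses are not given: they have to be found in the camera images.
- base_tin: Sizes in mm throughout. Blue round base tin, loose, upright, diameter 68, 30 high to its flat shoulder, about 0.4 kg, on a slippery white plastic sole. On the shoulder: a central silver spigot 12 high, diameter 56, its top 4 tapering to 49, and a yellow key pointing along own +x (see point key). Origin: centre of the underside; z up.
- key (a point): Outer end of the base tin's yellow key, a round bar of diameter 8 lying radially along the tin's own +x and reaching 37 from its axis; its top is 7 above the shoulder. A yellow stripe marks the side below it.
- top_tin: Blue round handled tin, loose, upright, diameter 68, 32 high to its lid, about 0.22 kg. Its lowest 13 is an open skirt, inner diameter 60, with a notch 13 wide at own +x (yellow stripes on side and lid). Seated, notch over key (own +x as the base tin's +x, 4 degrees of play), its origin is 30 above the base tin's; misaligned it rests askew. Origin: centre of the underside; z up.
- handle (a point): Centre of the black bar handle of the handled tin, 72 above that tin's origin: 50 long (along its own x), 14 wide (y), 16 high, on a round steel stem of diameter 14 rising from the lid's centre. The seated stack is 62 high to the lid, 110 to the handle's top.
- rack: Fixed hold-down rack: orange plate, underside 68 and top 74 above the table, own x -60 (front edge, robot side) to 76, own y -135 to 135, on four dark posts (diameter 12, at x -53 and 68, y +-129); dark wall at x 68 to 74 closes the back. No floor: stacks slide on the table. Slots: see the two points. Origin: on the table; z up.
- lane_mouth (a point): Where the stem enters the plate: the open front end (rack frame x -60, y 0, height 71) of a slot 30 wide that runs along the rack's +x on y = 0 into the cross slot.
- cross (a point): Middle of the cross slot (rack frame x 20, y 0, height 71), 30 wide, running along the rack's y out to y -99 and +99. From each of its ends a pocket slot, 30 wide, centred on y = -84 or +84, runs back towards the front edge and ends at x = -25.
- free_bay: Green painted border (look only) on the plate around the free one of the two pockets; it can be the left or the right one. Origin: on top of the plate at x = -10, y = +84 or -84 in the rack's frame, where the stack's axis should finally stand.
- stowed_stack: Grey stack of the same shape and size as the seated blue one (110 high in all, handle included), loose, already stowed in the other pocket. Leave it. Origin: centre of the underside.
- jar_a: Bystander: loose white jar with a red lid, diameter 40, 70 high. Origin: centre of the underside.
- jar_b: Bystander: loose amber jar with a black lid, diameter 40, 70 high. Origin: centre of the underside.
- carton: Bystander: loose brown carton, 80 (x) by 60 (y) by 50 high. Origin: centre of the underside.
- spray_can: Bystander: loose tall silver can, diameter 52, 150 high. Origin: centre of the underside.
- oil_bottle: Bystander: loose grey oil bottle, 40 (x) by 60 (y) by 115 high. Origin: centre of the underside.
- wrench: Bystander: loose wrench lying flat along its own x, 160 long. Origin: underside, near the middle of its length.
Mind the look-alikes: they are no part of the job. What is shaped like the base_tin but pink or turquoise is not meant.

How it is judged:
By the outcome, as a careful person would: the job done as asked, in the order asked, and still so for the second after the job is handed in, with the robot touching nothing.
It also fails if it takes over 67 s, if anything falls off the work surface, if the arm or the gripper's body presses on something with over 40 N, if the wrist force passes 120 N, or if a joint passes its speed limit or range.

## Robot

A 6-joint arm with a two-finger parallel gripper is mounted at the origin on the work surface. World frame = base frame: x ahead of the robot, y to its left, z up, the work surface at z = 0. Lengths are in mm, angles in rad, forces in N, time in s.
With the tool pointing down it reaches from about 400 to 925 mm from the base axis. Payload 12.5 kg.
Tool frame: the origin (TCP) lies at the very end of the fingers, on their centre line; the grasp point (between the pads) lies 19 mm behind it (env.grasp_offset is the distance from the TCP to the grasp point, in mm); z points along the fingers, y is the direction in which the jaws open and shut (so a half turn about z gives the same grasp; the last joint's range is limited). The gripper opens to 95 mm and grips with 3 to 60 N. Pads are 20 mm wide; open, the fingers measure 119 mm over their backs; the gripper's body (75 mm by 180 mm) begins 59 mm behind the grasp point.
Start: joints at [1.113, 0.491, 1.559, -0, 1.092, -0.106], TCP at [215.352, 586.746, 214.661] pointing down, gripper open.
Joint ranges: [-3.1, 3.1], [-0.84, 2.19], [0.05, 2.79], [-1.13, 4.28], [0.06, 2.93], [-2.69, 2.69]. Speed limits (rad/s): [2.22, 2.22, 2.79, 3.14, 3.14, 3.14].

## Interface

Orientations are given as [roll, pitch, yaw] about the fixed x, y, z axes, in that order (R = Rz(yaw) Ry(pitch) Rx(roll)).
In Python, from cell import env gives the robot as it stands. The module is installed in compiled form; this text tells all that it offers.
- The arm moves only by the shell command python3 -m pendant 'ROWS'. ROWS is JSON, one flat list of numbers, 5 for each row, row after row: the shift along the tool's x, y, z as a fraction of full scale, then the turn about the tool's z as a fraction of full scale, then the gripper's target within -1 to 1 (shut at 1, half-way at 0, fully open at -1). In form: [x, y, z, turn, grip, x, y, z, turn, grip, ...]. A call has 1 to 10 rows; each row shifts and turns the commanded pose from where the row before left it, along the tool's axes as they then stand; what a row does not reach is not made up. Full scale, the value 1, is 0.4 m for a shift and 180 degrees for a turn. A row lasts 1/8 s, in which the tool goes at most 62.5 mm and 10.7 degrees, less where a joint would pass 70% of its speed; a pose out of reach is approached as far as the arm can. A call with a number of a shift or a turn outside -1 to 1 is refused whole. A call with a gripper value outside its range is refused whole. The fingers move at their own pace and stop on an object; the grip force is fixed at half the most. Time passes only in rows, so rows that do not move let the fingers close. It gives the time, the measured TCP pose, the force and the opening at its end, in the units of the state.
- env.state(): the state, without advancing time (a new reading comes with each control period).
- env.read_camera(name): name is "scene" or "top" or "wrist"; returns the picture (400x640x3 uint8, red, green, blue); there is no depth.
- env.camera_model(name): a dict with "fx", "fy", "cx", "cy" (pixels), "view" (4x4, takes a point from world to camera coordinates); the wrist camera has in their place "tool_from_camera" (4x4, takes a point from camera to tool coordinates, whose origin is the TCP and whose axes are the flange's). Camera axes: x right, y down, z forward; pixel columns grow to the right and rows downward; lengths in mm; the calibration is good to about 2 mm. The wrist camera is an equidistant fisheye: a pixel r from the principal point sees the ray r / f radians off the axis. A picture is of the moment at which its call begins: read the wrist's pose just before it. camera_model takes no time and is no camera call.
- env.job_done(): hands the job in, once; it reports no verdict.
Trained networks look in the newest picture that a camera, given by its name, has taken for a name from the list of things; names that differ only in an ending like _2 or _b are one class to them, and where a whole thing is asked for, a point or a joint stands for the part that bears it (a point fixed in the world has none). Each returns a list of dicts, best first, with "confidence" (0 to 1); they miss things now and then, are a little off and sometimes report something else, mostly with a low value. They report only what shows in the picture. A call takes as long as a camera call. They do not tell look-alikes from the thing itself.
- env.masks_of(thing, camera): "region" (400x640 bool, what is visible of it).
- env.landmark_of(thing, camera): "xyz" ([x, y, z] in mm, in world coordinates, good to about 4 mm: a listed point, or the origin of a listed thing).
The state is a dict: "t": time; "joints": joint angles; "qvel": joint speeds; "tau": joint torques, N m; "eef_pos": TCP position; "tcp_rot": TCP orientation; "ft_force": force on the tool from outside, world axes, zero at the start; "moment": the same for the moment, N m; "opening": opening from 0.0 (shut) to 1.0 (fully open).
Only numpy, scipy, OpenCV 4.12 (cv2) and the standard library are available. Lean on these libraries where they do the work, as an engineer would, in place of code of your own. Each camera call takes 0.05 s, during which the arm holds its last target.

## Working session

There is one attempt and no reset: what is moved stays moved. The work goes in short steps, Python scripts to look and compute and a shell command to move; the robot and the scene stay as the last step left them, time stands still between calls to the robot, and variables do not carry over. Pictures are saved under pics/ and viewed, and the job is handed in when it is done.

```bash
mkdir -p pics
python3 - <<'E'
from cell import env
import cv2
print(env.state())
for n in("scene","top"):
    im=env.read_camera(n); cv2.imwrite(f"pics/{n}0.png",im[:,:,::-1])
for c in("scene","top"):
    for th in("base_tin","key","top_tin","handle","rack","lane_mouth","cross","free_bay","stowed_stack"):
        print(c,th,[(d['xyz'],round(d['confidence'],2)) for d in env.landmark_of(th,c)])
E
```

```text
{'t': 0.0, 'joints': array([ 1.11341718e+00,  4.91547850e-01,  1.55943980e+00,  1.73341504e-06,
        1.09170061e+00, -1.05593242e-01]), 'qvel': array([ 9.07267549e-04,  8.86444279e-05, -3.14064317e-04, -1.17997366e-03,
       -5.08181977e-04, -1.39684569e-03]), 'tau': array([ 6.30582035e-04, -6.12644148e+01, -2.58204818e+01,  6.92835893e-02,
        4.79797251e-02, -7.08660923e-05]), 'eef_pos': array([215.2272276 , 586.51754927, 214.07234748]), 'tcp_rot': array([-3.14050331e+00, -1.17002861e-04,  2.78980589e+00]), 'ft_force': array([ 0.80814046, -0.02699711, -0.23727377]), 'moment': array([-0.0084839 , -0.00229604,  0.0359883 ]), 'opening': 0.9997609952231089}
scene base_tin [([345.1, -397.9, 1.5], 0.92), ([439.7, -293.5, -0.1], 0.76), ([582.0, -247.0, 2.0], 0.64), ([319.5, -236.1, 1.7], 0.56)]
scene key [([466.8, -314.2, 35.2], 0.98), ([288.2, -222.7, 35.3], 0.92), ([570.7, -211.8, 30.3], 0.83), ([356.1, -438.3, 35.9], 0.75)]
scene top_tin [([471.7, 293.6, -0.9], 0.94), ([683.9, 25.7, 72.4], 0.25)]
scene handle [([474.6, 291.8, 69.9], 0.92)]
scene rack [([662.4, 26.5, 1.4], 0.83)
[... 199 characters left out ...]
662.7, 106.7, 75.6], 0.58)]
scene stowed_stack [([642.2, -54.8, 2.1], 0.94)]
top base_tin [([346.1, -402.6, 1.6], 0.85), ([323.5, -232.6, -1.8], 0.57), ([589.5, -251.6, 0.0], 0.55), ([439.7, -296.9, 2.5], 0.54)]
top key [([465.4, -323.6, 35.9], 0.8), ([285.1, -217.7, 31.4], 0.7), ([573.8, -211.1, 33.9], 0.69), ([352.9, -432.0, 31.4], 0.57)]
top top_tin [([472.1, 291.2, -1.2], 0.65)]
top handle [([467.5, 291.3, 74.1], 0.62)]
top rack [([661.6, 29.5, 1.4], 0.88), ([602.0, 35.2, 71.9], 0.3)]
top lane_mouth [([597.4, 37.0, 70.6], 0.97)]
top cross [([682.0, 21.3, 70.7], 0.68)]
top free_bay [([643.2, -52.7, -0.4], 0.51), ([661.9, 111.9, 69.1], 0.49)]
top stowed_stack [([644.2, -55.0, -3.0], 0.55)]
```

View pics/scene0.png

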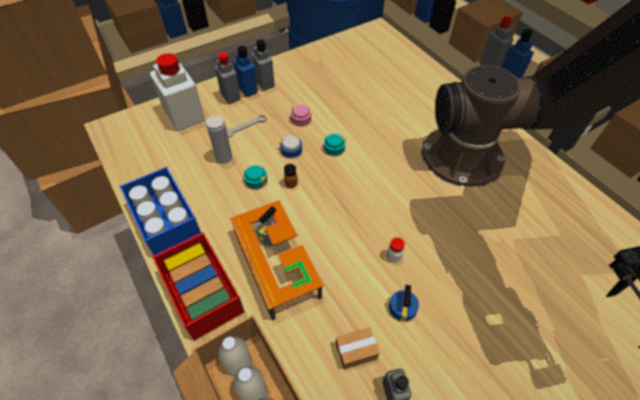

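View pics/top0.png

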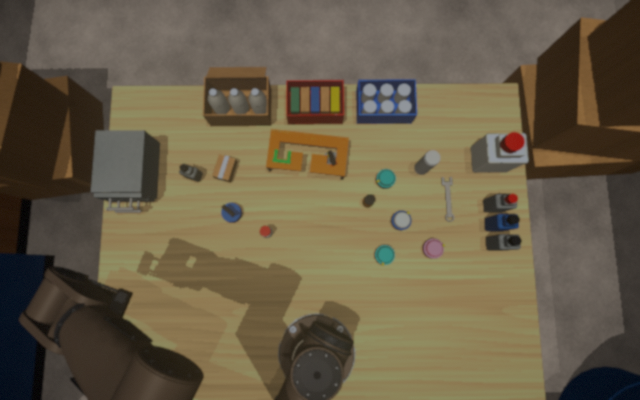

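```bash
cat > h.py <<'E'
from cell import env
import numpy as np, cv2
from scipy.spatial.transform import Rotation as R
def toolT():
    s=env.state(); T=np.eye(4); T[:3,:3]=R.from_euler('xyz',s['tcp_rot']).as_matrix(); T[:3,3]=s['eef_pos']; return T
def cam(n):
    m=env.camera_model(n)
    if n=='wrist': Tc=toolT()@np.array(m['tool_from_camera'])
    else: Tc=np.linalg.inv(np.array(m['view']))
    return m,Tc
def proj(n,P,mt=None):
    m,Tc=mt or cam(n); P=np.atleast_2d(P).astype(float)
    c=(P-Tc[:3,3])@Tc[:3,:3]
    if n=='wrist':
        r=np.hypot(c[:,0],c[:,1]); th=np.arctan2(r,c[:,2]); k=th/np.maximum(r,1e-9)
        return np.c_[m['fx']*k*c[:,0]+m['cx'],m['fy']*k*c[:,1]+m['cy']]
    return np.c_[m['fx']*c[:,0]/c[:,2]+m['cx'],m['fy']*c[:,1]/c[:,2]+m['cy']]
def back(n,uv,z,mt=None):
    m,Tc=mt or cam(n); uv=np.atleast_2d(uv).astype(float)
    a=(uv[:,0]-m['cx'])/m['fx']; b=(uv[:,1]-m['cy'])/m['fy']
    if n=='wrist':
        th=np.hypot(a,b); k=np.sin(th)/np.maximum(th,1e-9); d=np.c_[a*k,b*k,np.cos(th)]
    else: d=np.c_[a,b,np.ones_like(a)]
    d=d@Tc[:3,:3].T; o=Tc[:3,3]
    return o+d*((z-o[2])/d[:,2])[:,None]
def rel(target,yaw=None):
    "total tool-frame shift (fraction) to reach a world TCP target with present yaw, turn (fraction)"
    T=toolT(); d=T[:3,:3].T@(np.array(target)-T[:3,3])
    s=env.state(); y=s['tcp_rot'][2]
    t=0 if yaw is None else -((yaw-y+np.pi)%(2*np.pi)-np.pi)
    print('shift frac',np.round(d/400,4),'turn frac(about tool z)',round(t/np.pi,4),'yaw deg',round(np.degrees(y),2))
def legs(yaw_deg,pts):
    "tool-frame fractions of consecutive world legs for tool-down at yaw"
    Rm=R.from_euler('xyz',[180,0,yaw_deg],degrees=True).as_matrix()
    for a,b in zip(pts[:-1],pts[1:]):
        d=Rm.T@(np.array(b,float)-a); print(a,'->',b,np.round(d/400,4),'mm',round(np.linalg.norm(d)))
def snap(n,f,crop=None,z=1):
    im=env.read_camera(n)
    o=im[:,:,::-1]
    if crop: x,y,w,h=crop; o=o[y:y+h,x:x+w]
    cv2.imwrite('pics/'+f,cv2.resize(o,None,fx=z,fy=z,interpolation=cv2.INTER_CUBIC)); return im
def st():
    s=env.state(); print({k:np.round(s[k],3) for k in('t','eef_pos','tcp_rot','ft_force','opening','joints')})
E
python3 -m pendant '[-0.086,-0.047,-0.0075,0,-1,-0.086,-0.047,-0.0075,0,-1,-0.086,-0.047,-0.0075,0,-1,-0.086,-0.047,-0.0075,0,-1,-0.086,-0.047,-0.0075,0,-1,-0.086,-0.047,-0.0075,0,-1,-0.086,-0.047,-0.0075,0,-1,-0.086,-0.047,-0.0075,0,-1,-0.086,-0.047,-0.0075,0,-1,0,0,0,0,-1]'
python3 - <<'E'
from h import *
st(); print(env.camera_model('wrist'))
snap('wrist','w1.png')
for th in("top_tin","handle"):
    print(th,[(d['xyz'],round(d['confidence'],2)) for d in env.landmark_of(th,'wrist')])
E
```

```text
t: 2.25
eef_pos: [449.1, 319.7, 241.8]
tcp_rot: [3.141, 0.0, 2.787]
ft_force: [0.6, -0.5, -1.3]
opening: 1.0
{'t': np.float64(2.25), 'eef_pos': array([449.059, 319.745, 241.835]), 'tcp_rot': array([3.141, 0.   , 2.787]), 'ft_force': array([ 0.58 , -0.45 , -1.348]), 'opening': np.float64(1.0), 'joints': array([ 0.499,  0.358,  1.706, -0.   ,  1.077, -0.717])}
{'fx': 309.70691628693146, 'fy': 309.70691628693146, 'cx': 316.3171693091134, 'cy': 195.12697455637266, 'tool_from_camera': array([[-9.14027610e-04, -9.63150821e-01, -2.68960334e-01,
         7.62139550e+01],
       [ 9.99999581e-01, -8.93010227e-04, -2.00489392e-04,
         9.30745465e-02],
       [-4.70828064e-05, -2.68960405e-01,  9.63151233e-01,
        -1.69561452e+02],
       [ 0.00000000e+00,  0.00000000e+00,  0.00000000e+00,
         1.00000000e+00]])}
top_tin [([471.2, 292.2, -2.8], 0.93)]
handle [([470.1, 290.3, 68.5], 0.88)]
```

View pics/w1.png

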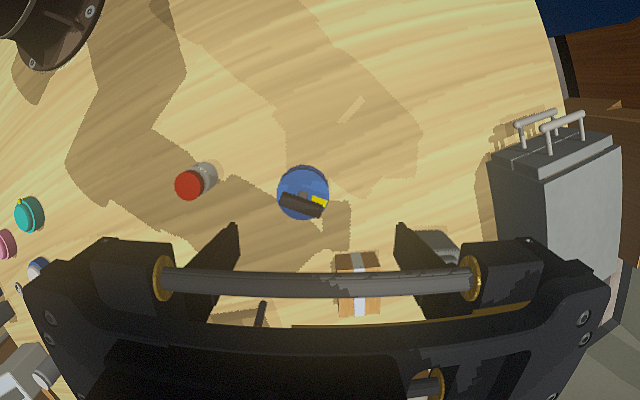

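Run:
```python
from h import *
im=snap('wrist','w2.png',(260,150,90,80),8)
mt=cam('wrist')
hsv=cv2.cvtColor(im,cv2.COLOR_RGB2HSV)
g=np.zeros((400,640),bool); g[160:225,270:335]=1
dark=(hsv[...,2]<60)&g; yel=(hsv[...,0]>22)&(hsv[...,0]<35)&(hsv[...,1]>200)&(hsv[...,2]>120)&g
n,l,s,c=cv2.connectedComponentsWithStats(dark.astype('u1'));i=1+np.argmax(s[1:,4]);print(s[i])
p=np.argwhere(l==i)[:,::-1]
print('rect',cv2.minAreaRect(p.astype('f4')))
y=np.argwhere(yel)[:,::-1].mean(0);print('yel px',y,yel.sum(),back('wrist',y,32,mt))
b=cv2.boxPoints(cv2.minAreaRect(p.astype('f4')));print(b,back('wrist',b,78,mt))
P=back('wrist',p,78,mt)[:,:2];m=P.mean(0);u,s,v=np.linalg.svd(P-m,full_matrices=False);print(m,s/np.sqrt(len(p)),np.degrees(np.arctan2(v[0,1],v[0,0])))
```

```text
[315 219   3   1   3]
rect ((316.0, 219.0), (2.0, 0.0), 180.0)
yel px [317.94936709 202.64556962] 79 [[484.95717911 310.19127478  32.        ]]
[[317. 219.]
 [317. 219.]
 [315. 219.]
 [315. 219.]] [[489.68859385 307.05642665  78.        ]
 [489.68859385 307.05642665  78.        ]
 [488.90004315 304.90928858  78.        ]
 [488.90004315 304.90928858  78.        ]]
[489.29428733 305.98287034] [9.33810661e-01 4.75906567e-05] 69.83390549851572
```

View pics/w2.png

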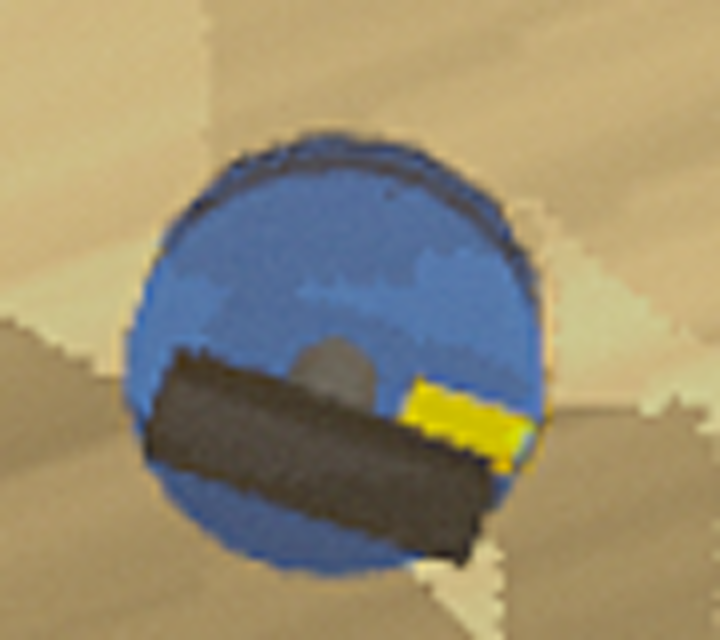

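Run:
```python
from h import *
mt=cam('wrist')
c=lambda L:(np.array(L)+.5)/8-.5+[260,150]
P=back('wrist',c([(180,349),(146,452),(465,563),(498,468)]),80,mt)
print(P,P.mean(0))
for a,b in((0,3),(1,2)): d=P[b]-P[a]; print(np.linalg.norm(d),np.degrees(np.arctan2(d[1],d[0])))
print(back('wrist',c([(418,380),(402,412),(535,428),(512,472)]),32,mt))
# lid circle
P=back('wrist',c([(140,360),(545,350),(330,165),(320,576),(200,535),(180,235)]),32,mt)[:,:2]
A=np.c_[2*P,np.ones(len(P))];s=np.linalg.lstsq(A,(P**2).sum(1),rcond=None)[0];print('lid',s[:2],np.sqrt(s[2]+s[0]**2+s[1]**2))
```

```text
[[447.04299506 281.28239542  80.        ]
 [459.33504754 271.12352016  80.        ]
 [490.3405273  307.64615788  80.        ]
 [478.58657421 316.88210166  80.        ]] [468.82628603 294.23354378  80.        ]
47.56402495367242 48.45703782047485
47.90869274887511 49.67078486163781
[[475.28269637 305.40841041  32.        ]
 [479.38542849 301.15487174  32.        ]
 [489.23396172 320.20482765  32.        ]
 [494.93476211 314.23978429  32.        ]]
lid [470.73253897 293.58989752] 33.77587039138187
```

```bash
python3 -m pendant '[0,0,0,-0.055,-1,0,0,0,-0.055,-1,0,0,0,-0.055,-1,0,0,0,-0.055,-1,0,0,0,-0.055,-1,0,0,0,-0.055,-1,0,0,0,-0.055,-1,0,0,0,0,-1]'
python3 - <<'E'
from h import *
rel([470,293.5,110],np.radians(-131)); st()
snap('wrist','w3.png')
E
```

```text
t: 3.45
eef_pos: [447.1, 322.0, 241.6]
tcp_rot: [3.141, 0.0, -2.284]
ft_force: [0.4, 0.0, 0.5]
opening: 1.001
shift frac [ 0.0164 -0.09    0.3291] turn frac(about tool z) 0.0009 yaw deg -130.85
{'t': np.float64(3.45), 'eef_pos': array([447.066, 321.976, 241.625]), 'tcp_rot': array([ 3.141,  0.   , -2.284]), 'ft_force': array([0.393, 0.033, 0.493]), 'opening': np.float64(1.001), 'joints': array([ 0.504,  0.358,  1.707,  0.   ,  1.077, -1.925])}
```

View pics/w3.png

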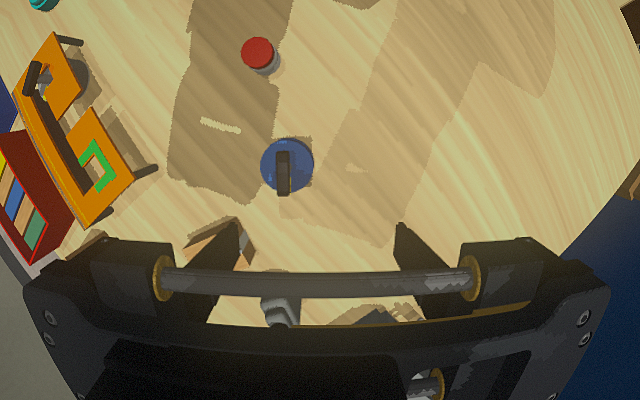

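```bash
python3 -m pendant '[0.008,-0.045,0.08,0,-1,0.008,-0.045,0.08,0,-1,0,0,0.085,0,-1,0,0,0.085,0,-1,0,0,0,0,-1,0,0,0,0,-1]'
python3 - <<'E'
from h import *
rel([470,293.5,53],np.radians(-131)); 
im=snap('wrist','w4.png',(180,60,280,240),3)
E
```

```text
t: 4.25
eef_pos: [471.1, 293.3, 110.7]
tcp_rot: [-3.141, 0.001, -2.285]
ft_force: [1.1, -0.3, -0.5]
opening: 1.001
shift frac [0.0017 0.0024 0.1443] turn frac(about tool z) 0.0004 yaw deg -130.93
```

View pics/w4.png

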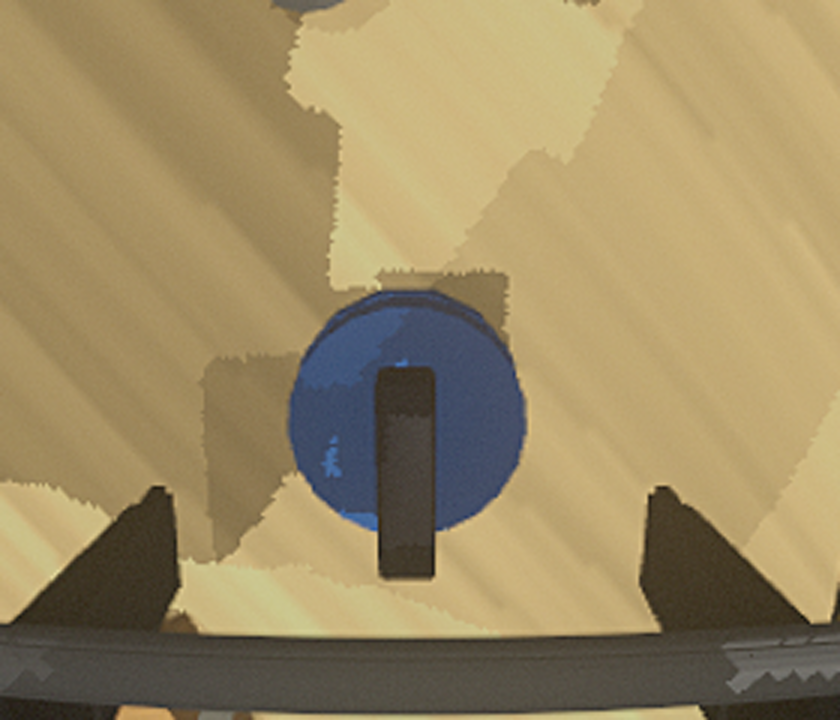

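```bash
python3 -m pendant '[0.0017,0,0.07,0,-1,0,0,0.074,0,-1,0,0,0,0,-1,0,0,0,0,1,0,0,0,0,1,0,0,0,0,1,0,0,0,0,1,0,0,0,0,1,0,0,0,0,1]'
python3 - <<'E'
from h import *
st()
E
```

```text
t: 5.42
eef_pos: [470.3, 292.3, 52.0]
tcp_rot: [3.142, 0.0, -2.284]
ft_force: [0.2, 0.2, -0.4]
opening: 0.43
{'t': np.float64(5.425), 'eef_pos': array([470.308, 292.335,  52.03 ]), 'tcp_rot': array([ 3.142,  0.   , -2.284]), 'ft_force': array([ 0.184,  0.173, -0.448]), 'opening': np.float64(0.43), 'joints': array([ 0.437,  0.61 ,  1.884,  0.   ,  0.648, -1.992])}
```

```bash
python3 -m pendant '[0,0,0,0,1,0,0,0,0,1,0,0,0,0,1,0,0,0,0,1,0,0,0,0,1]'
python3 -m pendant '[0,0,-0.1,0,1,0,0,-0.1,0,1,0,0,-0.1,0,1,0,0,-0.1,0,1,0,0,0,0,1]'
python3 - <<'E'
from h import *
st()
E
```

```text
t: 6.05
eef_pos: [470.2, 292.3, 51.9]
tcp_rot: [3.141, -0.0, -2.284]
ft_force: [0.0, -0.1, -2.3]
opening: 0.145
t: 6.68
eef_pos: [471.1, 292.7, 214.6]
tcp_rot: [-3.14, 0.005, -2.284]
ft_force: [-0.7, -0.1, -2.7]
opening: 0.145
{'t': np.float64(6.675), 'eef_pos': array([471.084, 292.741, 214.634]), 'tcp_rot': array([-3.14 ,  0.005, -2.284]), 'ft_force': array([-0.7  , -0.147, -2.718]), 'opening': np.float64(0.145), 'joints': array([ 0.437,  0.389,  1.736,  0.   ,  1.011, -1.992])}
```

Run:
```python
from h import *
legs(-130.9,[(471,292.7,214.6),(513,-213,235)])
```

```text
(471, 292.7, 214.6) -> (513, -213, 235) [ 0.8868 -0.9071 -0.051 ] mm 508
```

```bash
python3 -m pendant '[0.08,-0.08,-0.02,0,1,0.1,-0.102,-0.02,0,1,0.1,-0.102,-0.01,0,1,0.1,-0.102,0,0,1,0.1,-0.102,0,0,1,0.1,-0.102,0,0,1,0.1,-0.102,0,0,1,0.1,-0.102,0,0,1,0.1,-0.102,0,0,1,0,0,0,0,1]'
python3 - <<'E'
from h import *
st()
snap('wrist','w5.png')
mt=cam('wrist')
for th in("base_tin","key"):
    print(th,[(d['xyz'],round(d['confidence'],2)) for d in env.landmark_of(th,'wrist')])
print(proj('wrist',[[440,-296,30],[466,-320,34]],mt))
E
```

```text
t: 7.92
eef_pos: [522.4, -162.6, 229.1]
tcp_rot: [-3.105, -0.073, -2.363]
ft_force: [-1.3, 0.5, -2.2]
opening: 0.148
{'t': np.float64(7.925), 'eef_pos': array([ 522.355, -162.58 ,  229.142]), 'tcp_rot': array([-3.105, -0.073, -2.363]), 'ft_force': array([-1.275,  0.5  , -2.245]), 'opening': np.float64(0.148), 'joints': array([-0.382,  0.367,  1.732, -0.094,  1.04 , -2.685])}
base_tin [([440.0, -294.7, 5.0], 0.78), ([320.7, -235.1, -2.2], 0.66), ([589.1, -251.2, 2.1], 0.61)]
key [([469.1, -317.1, 34.8], 0.79), ([287.0, -223.2, 34.5], 0.73), ([571.5, -208.6, 30.1], 0.71), ([524.7, -160.9, 244.0], 0.2)]
[[290.61103442  60.81608126]
 [261.3078532   62.59833869]]
```

View pics/w5.png

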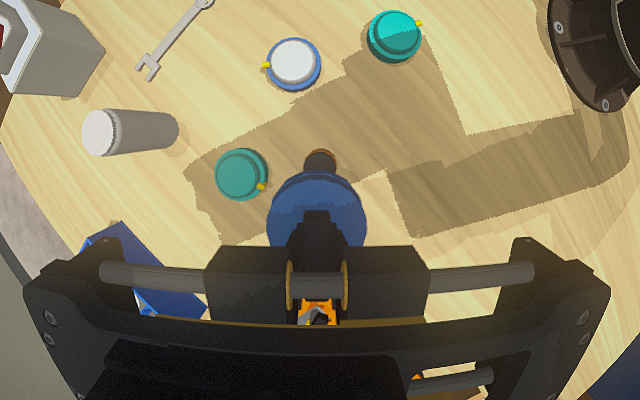

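```bash
python3 -m pendant '[0,0,0,0.05,1,0,0,0,0.055,1,0,0,0,0.055,1,0,0,0,0.055,1,0,0,0,0.055,1,0,0,0,0,1]'
python3 - <<'E'
from h import *
st()
snap('wrist','w6.png')
E
```

```text
t: 8.82
eef_pos: [522.3, -160.0, 230.8]
tcp_rot: [-3.063, -0.019, 3.077]
ft_force: [0.7, 0.3, -2.8]
opening: 0.146
{'t': np.float64(8.825), 'eef_pos': array([ 522.32 , -160.017,  230.83 ]), 'tcp_rot': array([-3.063, -0.019,  3.077]), 'ft_force': array([ 0.66 ,  0.266, -2.836]), 'opening': np.float64(0.146), 'joints': array([-0.378,  0.364,  1.732, -0.094,  1.041, -1.838])}
```

View pics/w6.png

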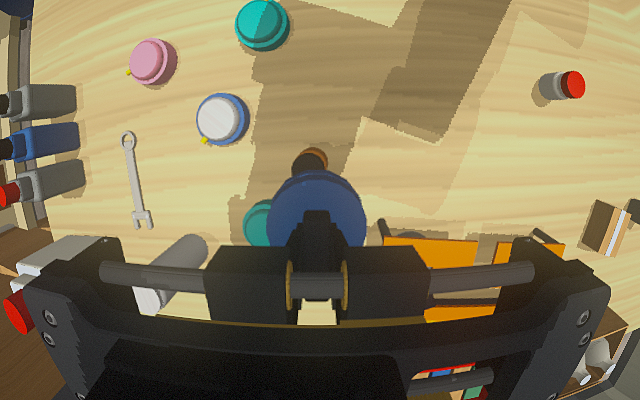

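```bash
python3 -m pendant '[0,0,0,0.055,1,0,0,0,0.055,1,0,0,0,0.055,1,0,0,0,0.055,1,0,0,0,0.055,1,0,0,0,0.055,1,0,0,0,0.055,1,0,0,0,0.055,1,0,0,0,0.055,1,0,0,0,0.055,1]'
python3 -m pendant '[0,0,0,0.055,1,0,0,0,0.055,1,0,0,0,0.055,1,0,0,0,0.055,1,0,0,0,0.055,1,0,0,0,0.055,1,0,0,0,0.055,1,0,0,0,0.055,1,0,0,0,0.055,1,0,0,0,0.055,1]'
python3 -m pendant '[0,0,0,0.055,1,0,0,0,0.055,1,0,0,0,0.055,1,0,0,0,0.055,1,0,0,0,0.055,1,0,0,0,0.03,1,0,0,0,0,1]'
python3 - <<'E'
from h import *
st()
E
```

```text
t: 10.12
eef_pos: [522.4, -160.5, 230.9]
tcp_rot: [-3.136, 0.081, 1.347]
ft_force: [0.1, 0.6, -1.5]
opening: 0.144
t: 11.38
eef_pos: [522.4, -160.5, 230.9]
tcp_rot: [3.061, -0.007, -0.381]
ft_force: [0.3, -0.2, -3.1]
opening: 0.142
t: 12.25
eef_pos: [522.5, -160.6, 230.9]
tcp_rot: [3.1, -0.07, -1.333]
ft_force: [0.7, 0.9, -2.2]
opening: 0.148
{'t': np.float64(12.25), 'eef_pos': array([ 522.461, -160.584,  230.886]), 'tcp_rot': array([ 3.1  , -0.07 , -1.333]), 'ft_force': array([ 0.705,  0.865, -2.153]), 'opening': np.float64(0.148), 'joints': array([-0.379,  0.364,  1.732, -0.094,  1.041,  2.574])}
```

```bash
python3 -m pendant '[0,0,0,0.018,1,0,0,0,0.018,1,0,0,0,0.015,1,0,0,0,0,1]'
python3 - <<'E'
from h import *
st()
E
python3 -m pendant '[0,0,0,0.015,1,0,0,0,0,1]'
python3 - <<'E'
from h import *
st()
E
```

```text
t: 12.75
eef_pos: [518.6, -171.2, 232.2]
tcp_rot: [3.119, -0.06, -1.481]
ft_force: [-0.2, -0.3, -1.8]
opening: 0.141
{'t': np.float64(12.75), 'eef_pos': array([ 518.642, -171.246,  232.207]), 'tcp_rot': array([ 3.119, -0.06 , -1.481]), 'ft_force': array([-0.248, -0.332, -1.783]), 'opening': np.float64(0.141), 'joints': array([-0.408,  0.36 ,  1.733, -0.074,  1.041,  2.682])}
t: 13.0
eef_pos: [515.1, -179.7, 233.0]
tcp_rot: [3.128, -0.048, -1.516]
ft_force: [-0.9, -0.1, -2.7]
opening: 0.145
{'t': np.float64(13.0), 'eef_pos': array([ 515.11 , -179.656,  232.959]), 'tcp_rot': array([ 3.128, -0.048, -1.516]), 'ft_force': array([-0.907, -0.144, -2.716]), 'opening': np.float64(0.145), 'joints': array([-0.432,  0.357,  1.734, -0.057,  1.041,  2.684])}
```

```bash
python3 -m pendant '[0,0,0,0.015,1,0,0,0,0.015,1,0,0,0,0.01,1,0,0,0,0,1]'
python3 - <<'E'
from h import *
st()
E
```

```text
t: 13.5
eef_pos: [504.3, -201.3, 233.8]
tcp_rot: [-3.135, -0.013, -1.606]
ft_force: [0.8, 0.5, -2.1]
opening: 0.145
{'t': np.float64(13.5), 'eef_pos': array([ 504.325, -201.263,  233.811]), 'tcp_rot': array([-3.135, -0.013, -1.606]), 'ft_force': array([ 0.796,  0.461, -2.135]), 'opening': np.float64(0.145), 'joints': array([-0.497,  0.35 ,  1.743, -0.01 ,  1.037,  2.685])}
```

```bash
python3 -m pendant '[0,0,0,0.009,1,0,0,0,0,1]'
python3 - <<'E'
from h import *
st()
E
```

```text
t: 13.75
eef_pos: [501.9, -205.6, 233.8]
tcp_rot: [-3.131, -0.005, -1.625]
ft_force: [-0.2, 1.5, -2.8]
opening: 0.146
{'t': np.float64(13.75), 'eef_pos': array([ 501.857, -205.588,  233.796]), 'tcp_rot': array([-3.131, -0.005, -1.625]), 'ft_force': array([-0.216,  1.481, -2.826]), 'opening': np.float64(0.146), 'joints': array([-0.511,  0.349,  1.745,  0.   ,  1.036,  2.685])}
```

Run:
```python
from h import *
im=snap('wrist','w7.png')
mt=cam('wrist')
p=proj('wrist',[[440,-296,30],[466,-320,34]],mt);print(p)
for th in("base_tin","key"):
    print(th,[(d['xyz'],round(d['confidence'],2)) for d in env.landmark_of(th,'wrist')])
x,y=(p[0]-45).astype(int);x=max(x,0);y=max(y,0);print(x,y)
cv2.imwrite('pics/w7c.png',cv2.resize(im[y:y+90,x:x+90,::-1],None,fx=8,fy=8,interpolation=cv2.INTER_CUBIC)[:600])
```

```text
[[365.48039623  97.33085083]
 [343.12398816  77.87225023]]
base_tin [([322.0, -233.2, 2.9], 0.88), ([588.9, -249.8, 0.3], 0.87), ([441.5, -294.6, 0.5], 0.82), ([339.7, -394.8, -1.2], 0.81)]
key [([573.8, -212.7, 34.0], 0.63), ([468.1, -317.5, 32.4], 0.62)]
320 52
```

View pics/w7.png

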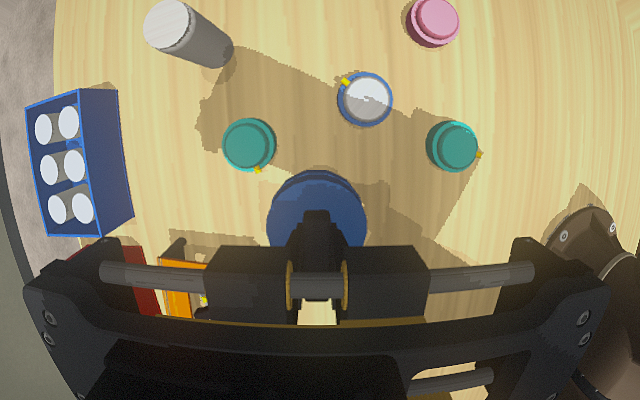

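View pics/w7c.png

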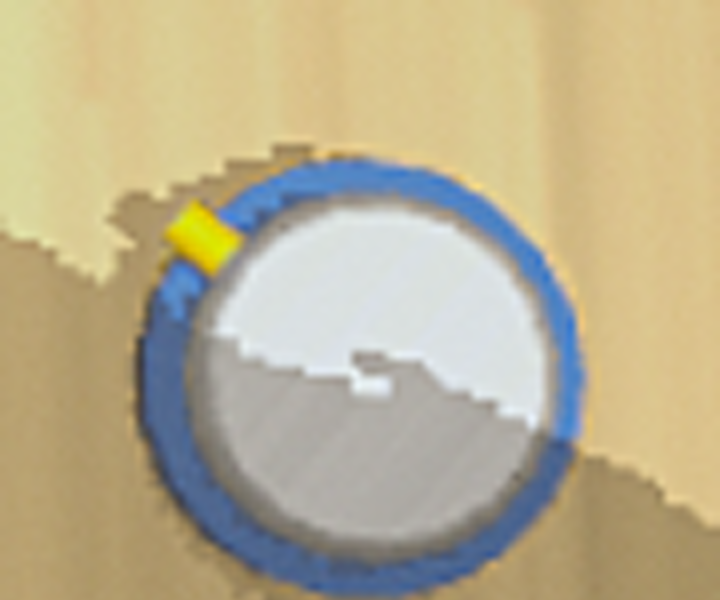

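Run:
```python
from h import *
mt=cam('wrist')
c=lambda L:(np.array(L)+.5)/8-.5+[320,52]
def fit(P):
    P=P[:,:2];A=np.c_[2*P,np.ones(len(P))];s=np.linalg.lstsq(A,(P**2).sum(1),rcond=None)[0];return s[:2],np.sqrt(s[2]+s[0]**2+s[1]**2)
cc=fit(back('wrist',c([(208,375),(550,380),(385,206),(375,545),(262,252),(500,265),(255,500),(500,495)]),42,mt));print('spigot',cc)
c2=fit(back('wrist',c([(140,400),(583,380),(360,158),(360,597),(510,215),(200,530),(535,510)]),30,mt));print('shoulder',c2)
k=back('wrist',c([(180,219),(204,238),(224,258)]),36,mt)[:,:2];print(k)
m=(cc[0]+c2[0])/2
for q in k:
    d=q-m;print(np.hypot(*d),np.degrees(np.arctan2(d[1],d[0])))
d=k[0]-k[2];print(np.degrees(np.arctan2(d[1],d[0])))
```

```text
spigot (array([ 440.30969818, -293.68122527]), np.float64(25.091180612067784))
shoulder (array([ 440.96916604, -294.40873294]), np.float64(33.70328816122789))
[[ 467.58940412 -318.37550358]
 [ 464.21975416 -315.4059974 ]
 [ 461.4373738  -312.3143029 ]]
36.30806263757512 -42.07582867778757
31.81705030493161 -42.17290301792223
27.68253185632424 -41.296712223249706
-44.57389991471795
```

Run:
```python
from h import *
m=env.camera_model('wrist'); mt=(m,np.array(m['tool_from_camera']))
a=np.linspace(0,2*np.pi,360)
for dx in(-3,0,3):
  for z in (20,52):
    p=proj('wrist',np.c_[34*np.cos(a)+dx,34*np.sin(a),0*a+z],mt); print(dx,z,'left',p[:,0].min(),'right',p[:,0].max(),'top',p[:,1].min())
im=cv2.imread('pics/w7.png'); cv2.imwrite('pics/w7d.png',cv2.resize(im[155:260,255:380],None,fx=6,fy=6,interpolation=cv2.INTER_CUBIC)[:600])
```

```text
-3 20 left 264.7377977366034 right 366.8590961678444 top 182.21180198618248
-3 52 left 271.2984910978422 right 360.43147115049203 top 172.18793163420483
0 20 left 264.48363349495844 right 367.1010159987182 top 177.55045869820304
0 52 left 271.12141423118334 right 360.59796316492765 top 168.14679420179237
3 20 left 264.23259697378296 right 367.33896843375925 top 172.85819648479625
3 52 left 270.94740425919014 right 360.7613942784927 top 164.08580806003377
```

View pics/w7d.png

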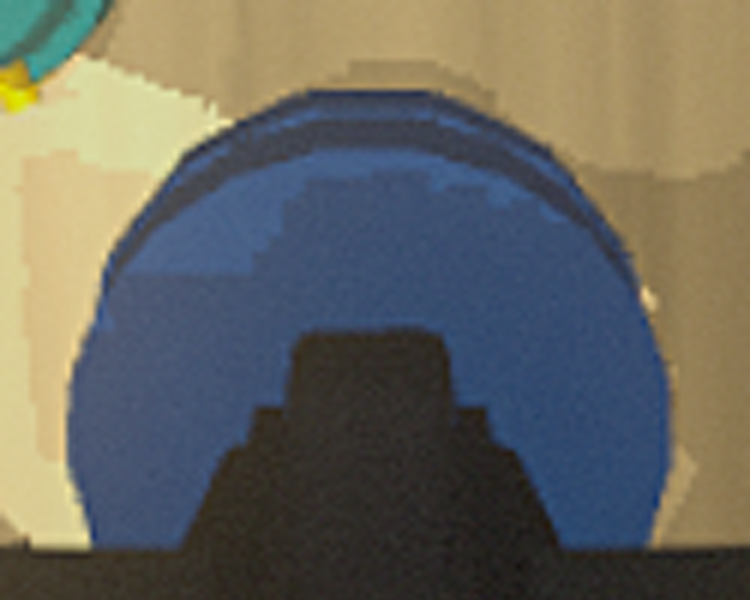

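```bash
python3 -m pendant '[0,0,0,-0.055,1,0,0,0,-0.055,1,0,0,0,-0.055,1,0,0,0,-0.055,1,0,0,0,-0.055,1,0,0,0,-0.055,1,0,0,0,-0.055,1,0,0,0,-0.055,1,0,0,0,-0.055,1,0,0,0,-0.055,1]'
python3 -m pendant '[0,0,0,-0.055,1,0,0,0,-0.055,1,0,0,0,-0.055,1,0,0,0,-0.055,1,0,0,0,-0.055,1,0,0,0,-0.055,1,0,0,0,-0.055,1,0,0,0,-0.055,1,0,0,0,-0.055,1,0,0,0,-0.055,1]'
python3 -m pendant '[0,0,0,-0.055,1,0,0,0,-0.055,1,0,0,0,-0.055,1,0,0,0,-0.018,1,0,0,0,0,1]'
python3 - <<'E'
from h import *
st(); rel([439.5,-293.1,105],np.radians(138))
E
```

```text
t: 15.15
eef_pos: [502.1, -205.2, 233.8]
tcp_rot: [3.135, -0.01, 0.11]
ft_force: [-0.3, -0.3, -2.6]
opening: 0.144
t: 16.4
eef_pos: [502.1, -205.2, 233.8]
tcp_rot: [3.133, 0.008, 1.838]
ft_force: [-0.3, -0.1, -3.0]
opening: 0.146
t: 17.02
eef_pos: [502.0, -205.2, 233.8]
tcp_rot: [3.139, 0.012, 2.406]
ft_force: [-0.7, 0.1, -2.6]
opening: 0.144
{'t': np.float64(17.025), 'eef_pos': array([ 502.034, -205.194,  233.794]), 'tcp_rot': array([3.139, 0.012, 2.406]), 'ft_force': array([-0.654,  0.102, -2.624]), 'opening': np.float64(0.144), 'joints': array([-0.51 ,  0.349,  1.745,  0.   ,  1.036, -1.346])}
shift frac [-0.0277 -0.2688  0.3216] turn frac(about tool z) -0.0007 yaw deg 137.87
```

```bash
python3 -m pendant '[-0.007,-0.067,0.04,0,1,-0.007,-0.067,0.06,0,1,-0.007,-0.067,0.06,0,1,-0.007,-0.067,0.05,0,1,0,0,0,0,1,0,0,0,0,1]'
python3 - <<'E'
from h import *
st(); rel([439.5,-293.1,105],np.radians(138))
snap('wrist','w8.png')
E
```

```text
t: 17.77
eef_pos: [439.7, -292.8, 150.1]
tcp_rot: [3.139, 0.012, 2.406]
ft_force: [-0.6, -0.1, -1.8]
opening: 0.141
{'t': np.float64(17.775), 'eef_pos': array([ 439.743, -292.787,  150.084]), 'tcp_rot': array([3.139, 0.012, 2.406]), 'ft_force': array([-0.647, -0.118, -1.764]), 'opening': np.float64(0.141), 'joints': array([-0.714,  0.431,  1.876,  0.004,  0.822, -1.551])}
shift frac [ 0.0013 -0.0013  0.1127] turn frac(about tool z) -0.0009 yaw deg 137.83
```

View pics/w8.png

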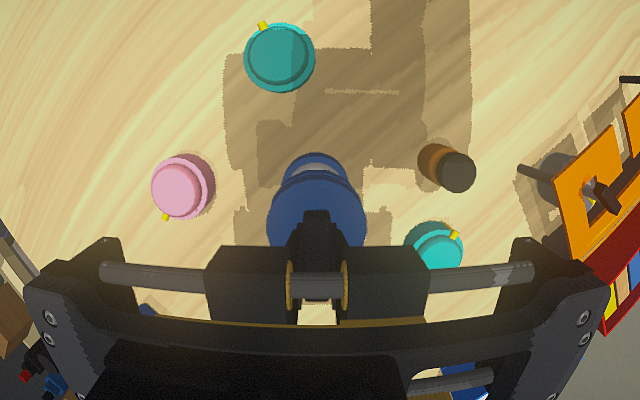

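Run:
```python
from h import *
im=cv2.imread('pics/w8.png'); mt=cam('wrist'); a=np.linspace(0,2*np.pi,200)
big=cv2.resize(im[140:240,250:385],None,fx=5,fy=5,interpolation=cv2.INTER_CUBIC)
for r,z,col in((34,30,(0,0,255)),(24.5,42,(0,255,0))):
    p=proj('wrist',np.c_[440.6+r*np.cos(a),-294.1+r*np.sin(a),0*a+z],mt)
    cv2.polylines(big,[(((p-[250,140])+.5)*5).astype(int)],True,col,1)
cv2.imwrite('pics/w8c.png',big)
```

```text
(no output)
```

View pics/w8c.png

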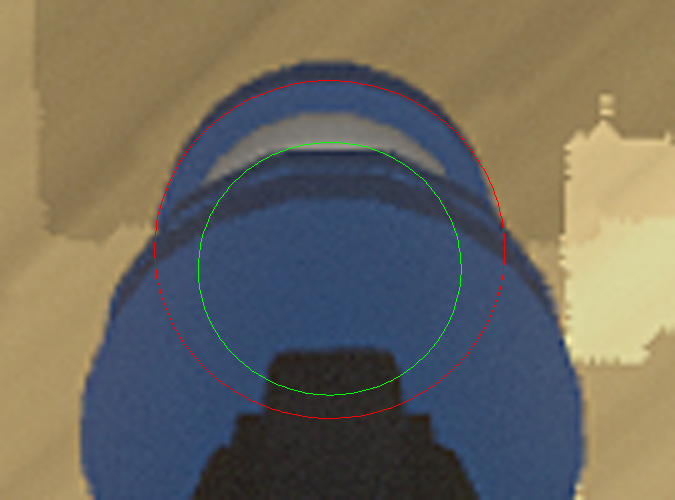

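```bash
python3 -m pendant '[0.0013,-0.002,0.03,-0.001,1,0,0,0.05,0,1,0,0,0.04,0,1,0,0,0.015,0,1,0,0,0,0,1,0,0,0,0,1]'
python3 -m pendant '[0,0,0.01,0,1,0,0,0.01,0,1,0,0,0,0,1]'
python3 - <<'E'
from h import *
st();
E
```

```text
t: 18.58
eef_pos: [439.2, -293.6, 96.1]
tcp_rot: [3.139, 0.013, 2.41]
ft_force: [-0.3, -0.1, -3.0]
opening: 0.144
t: 18.95
eef_pos: [438.9, -293.4, 87.3]
tcp_rot: [3.139, 0.011, 2.41]
ft_force: [0.7, 0.6, -2.8]
opening: 0.146
{'t': np.float64(18.95), 'eef_pos': array([ 438.897, -293.401,   87.325]), 'tcp_rot': array([3.139, 0.011, 2.41 ]), 'ft_force': array([ 0.661,  0.588, -2.828]), 'opening': np.float64(0.146), 'joints': array([-0.716,  0.524,  1.932,  0.004,  0.674, -1.558])}
```

```bash
python3 -m pendant '[0,0,0.007,0,1,0,0,0.005,0,1,0,0,0,0,1]'
python3 -m pendant '[0,0,0.003,0,1,0,0,0.003,0,1,0,0,0,0,1]'
python3 - <<'E'
from h import *
st();
E
```

```text
t: 19.32
eef_pos: [439.0, -293.5, 82.7]
tcp_rot: [3.139, 0.011, 2.41]
ft_force: [-1.3, 0.4, -1.7]
opening: 0.145
t: 19.7
eef_pos: [439.8, -294.2, 81.6]
tcp_rot: [3.139, 0.015, 2.41]
ft_force: [-0.6, -0.5, 10.9]
opening: 0.148
{'t': np.float64(19.7), 'eef_pos': array([ 439.804, -294.227,   81.647]), 'tcp_rot': array([3.139, 0.015, 2.41 ]), 'ft_force': array([-0.602, -0.463, 10.925]), 'opening': np.float64(0.148), 'joints': array([-0.716,  0.534,  1.935,  0.004,  0.658, -1.558])}
```

```bash
python3 -m pendant '[0,0,-0.002,0,1,0,0,0,0,1]'
python3 - <<'E'
from h import *
st()
snap('scene','s2.png',(190,90,200,130),4)
snap('wrist','w9.png')
for th in("jar_a","jar_b","lane_mouth","cross","rack","free_bay","stowed_stack"):
  for c in('scene','top','wrist'):
    print(c,th,[(d['xyz'],round(d['confidence'],2)) for d in env.landmark_of(th,c)])
E
```

```text
t: 19.95
eef_pos: [439.6, -293.9, 81.7]
tcp_rot: [3.139, 0.013, 2.41]
ft_force: [1.2, -0.8, 6.1]
opening: 0.144
{'t': np.float64(19.95), 'eef_pos': array([ 439.56 , -293.946,   81.727]), 'tcp_rot': array([3.139, 0.013, 2.41 ]), 'ft_force': array([ 1.216, -0.789,  6.111]), 'opening': np.float64(0.144), 'joints': array([-0.716,  0.534,  1.935,  0.004,  0.659, -1.558])}
scene jar_a [([506.5, -184.4, -1.9], 0.87), ([404.8, 169.2, -1.0], 0.58), ([607.8, 438.5, -0.5], 0.19)]
top jar_a [([504.2, -182.6, 2.7], 0.63), ([402.1, 171.4, 0.1], 0.49)]
wrist jar_a [([506.5, -181.0, 1.0], 0.82)]
scene jar_b [([506.5, -184.4, -1.9], 0.87), ([404.8, 169.2, -1.0], 0.58), ([607.8, 438.5, -0.5], 0.19)]
top jar_b [([504.2, -182.6, 2.7], 0.63), ([402.1, 171.4, 0.1], 0.49)]
wrist jar_b [([506.5, -181.0, 1.0], 0.82)]
scene lane_mouth [([600.8, 34.8, 73.6], 0.65)]
top lane_mouth [([597.4, 37.0, 70.6], 0.97)]
wrist lane_mouth []
scene cross [([663.5, 27.6, -0.6], 0.67), ([687.3, 25.0, 70.7], 0.65), ([440.1, -294.7, 100.4], 0.17)]
top cross [([682.0, 21.3, 70.7], 0.68)]
wrist cross []
scene rack [([662.2, 31.1, -1.8], 0.59), ([681.5, 23.4, 68.2], 0.51)]
top rack [([661.6, 29.5, 1.4], 0.88), ([602.0, 35.2, 71.9], 0.3)]
wrist rack [([663.9, 26.0, 4.3], 0.86)]
scene free_bay [([657.0, 110.1, 78.0], 0.81)]
top free_bay [([643.2, -52.7, -0.4], 0.51), ([661.9, 111.9, 69.1], 0.49)]
wrist free_bay []
scene stowed_stack [([638.5, -56.2, 1.4], 0.91)]
top stowed_stack [([644.2, -55.0, -3.0], 0.55)]
wrist stowed_stack [([640.2, -54.0, -0.9], 0.6)]
```

View pics/s2.png

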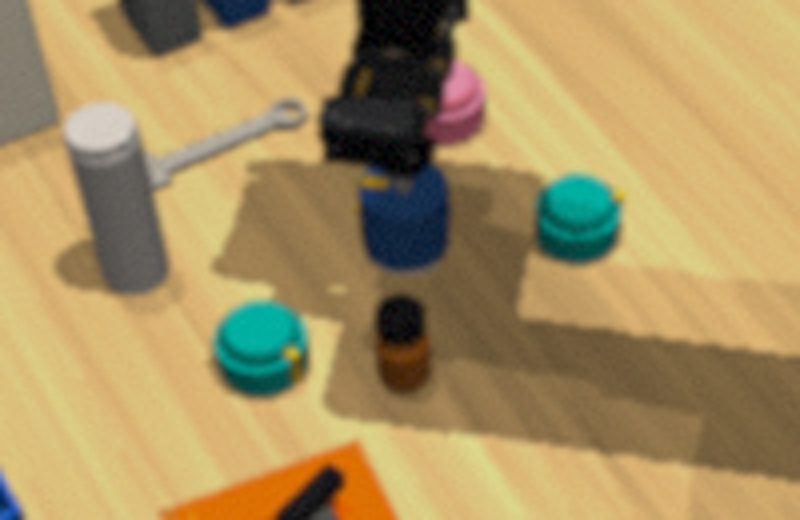

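View pics/w9.png

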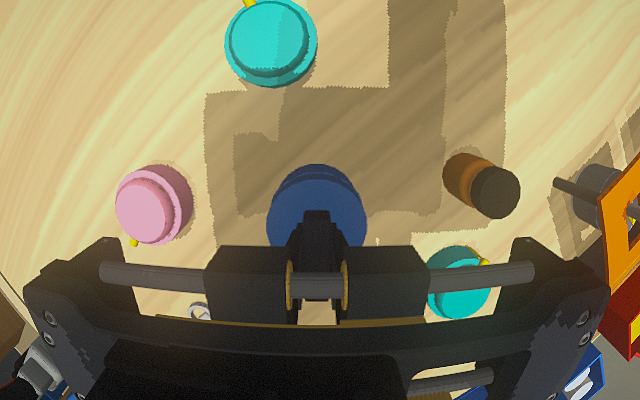

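Run:
```python
from h import *
legs(138.1,[(439.6,-294,0),(428,-190,0),(428,-90,0)])
legs(-10,[(428,-90,0),(470,59,0)])
```

```text
(439.6, -294, 0) -> (428, -190, 0) [0.1952 0.1742 0.    ] mm 105
(428, -190, 0) -> (428, -90, 0) [0.167  0.1861 0.    ] mm 100
(428, -90, 0) -> (470, 59, 0) [ 0.0387 -0.3851 -0.    ] mm 155
```

```bash
python3 -m pendant '[0.02,0.018,0,0,1,0.04,0.035,0,0,1,0.045,0.041,0,0,1,0.045,0.04,0,0,1,0.045,0.041,0,0,1]'
python3 -m pendant '[0.042,0.046,0,0,1,0.042,0.047,0,0,1,0.042,0.047,0,0,1,0.03,0.034,0,0,1,0.012,0.013,0,0,1,0,0,0,0,1]'
python3 - <<'E'
from h import *
st(); snap('wrist','w10.png'); snap('scene','s3.png',(190,90,200,130),4)
E
```

```text
t: 21.72
eef_pos: [429.5, -190.3, 81.8]
tcp_rot: [3.138, 0.018, 2.41]
ft_force: [1.4, -8.6, 17.7]
opening: 0.142
t: 22.48
eef_pos: [430.1, -89.5, 81.5]
tcp_rot: [3.137, 0.018, 2.411]
ft_force: [3.2, -3.7, 20.3]
opening: 0.146
{'t': np.float64(22.475), 'eef_pos': array([430.106, -89.46 ,  81.465]), 'tcp_rot': array([3.137, 0.018, 2.411]), 'ft_force': array([ 3.166, -3.748, 20.285]), 'opening': np.float64(0.146), 'joints': array([-0.354,  0.444,  2.15 , -0.004,  0.53 , -1.191])}
```

View pics/w10.png

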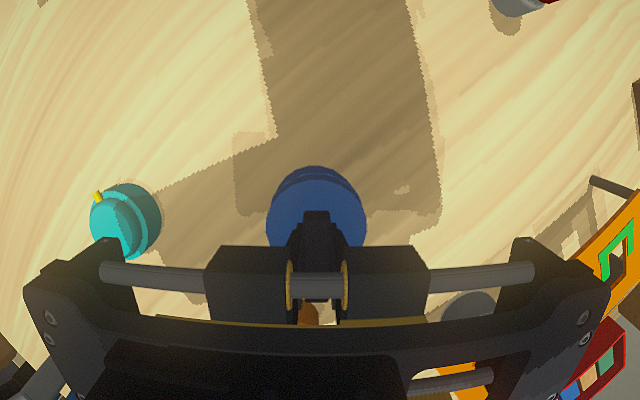

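View pics/s3.png

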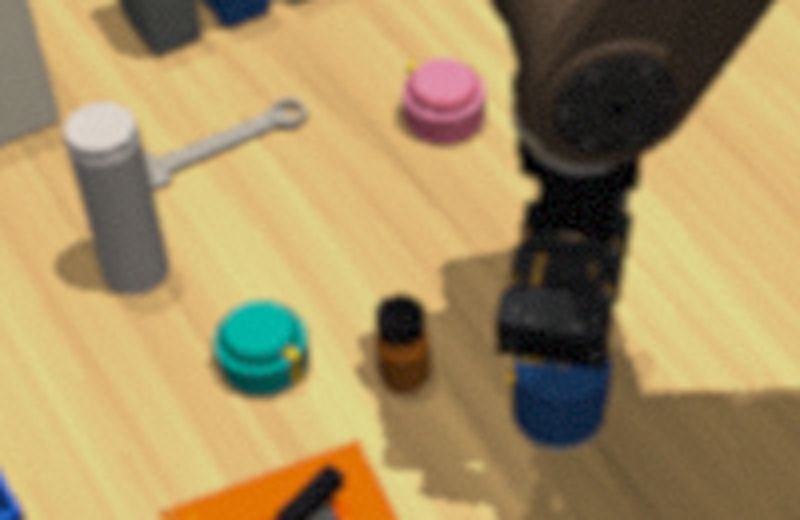

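```bash
python3 -m pendant '[0,0,-0.003,0,1,0,0,0,0.04,1,0,0,0,0.05,1,0,0,0,0.05,1,0,0,0,0.05,1,0,0,0,0.05,1,0,0,0,0.05,1,0,0,0,0.05,1,0,0,0,0.05,1,0,0,0,0.05,1]'
python3 -m pendant '[0,0,0,0.05,1,0,0,0,0.05,1,0,0,0,0.05,1,0,0,0,0.05,1,0,0,0,0.05,1,0,0,0,0.05,1,0,0,0,0.05,1,0,0,0,0.03,1,0,0,0,0,1]'
python3 - <<'E'
from h import *
st(); mt=cam('wrist');snap('wrist','w11.png')
for th in("lane_mouth","cross","rack","free_bay","stowed_stack"):
    print(th,[(d['xyz'],round(d['confidence'],2)) for d in env.landmark_of(th,'wrist')])
E
```

```text
t: 23.82
eef_pos: [427.7, -88.9, 81.4]
tcp_rot: [3.13, -0.0, 1.023]
ft_force: [-0.6, -2.0, 8.9]
opening: 0.145
t: 24.95
eef_pos: [427.6, -88.8, 81.4]
tcp_rot: [3.138, -0.011, -0.168]
ft_force: [-1.0, -0.6, 9.0]
opening: 0.146
{'t': np.float64(24.95), 'eef_pos': array([427.586, -88.755,  81.357]), 'tcp_rot': array([ 3.138, -0.011, -0.168]), 'ft_force': array([-1.049, -0.598,  8.955]), 'opening': np.float64(0.146), 'joints': array([-0.355,  0.444,  2.151, -0.004,  0.535,  1.387])}
lane_mouth [([602.6, 32.3, 73.4], 0.73)]
cross []
rack []
free_bay [([427.9, -88.6, 99.8], 0.53)]
stowed_stack []
```

View pics/w11.png

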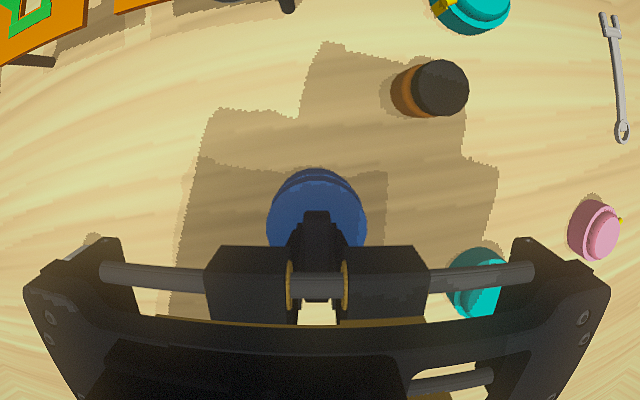

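```bash
python3 -m pendant '[0.01,-0.03,0,0,1,0.015,-0.055,0,0,1,0.016,-0.065,0,0,1,0.016,-0.065,0,0,1,0.016,-0.065,0,0,1,0.016,-0.06,0,0,1,0.01,-0.03,0,0,1,0.002,-0.01,0,0,1,0,0,0,0,1]'
python3 - <<'E'
from h import *
st(); mt=cam('wrist');im=snap('wrist','w12.png')
for th in("lane_mouth","cross","rack","free_bay","stowed_stack"):
    print(th,[(d['xyz'],round(d['confidence'],2)) for d in env.landmark_of(th,'wrist')])
E
```

```text
t: 26.38
eef_pos: [493.1, 54.6, 81.3]
tcp_rot: [3.138, -0.012, -0.166]
ft_force: [0.1, -0.3, 5.7]
opening: 0.149
{'t': np.float64(26.375), 'eef_pos': array([493.104,  54.637,  81.258]), 'tcp_rot': array([ 3.138, -0.012, -0.166]), 'ft_force': array([ 0.132, -0.329,  5.657]), 'opening': np.float64(0.149), 'joints': array([-0.02 ,  0.502,  2.012, -0.01 ,  0.616,  1.725])}
lane_mouth []
cross [([405.5, 167.5, 3.1], 0.52)]
rack [([626.0, 319.6, 1.7], 0.44)]
free_bay []
stowed_stack []
```

View pics/w12.png

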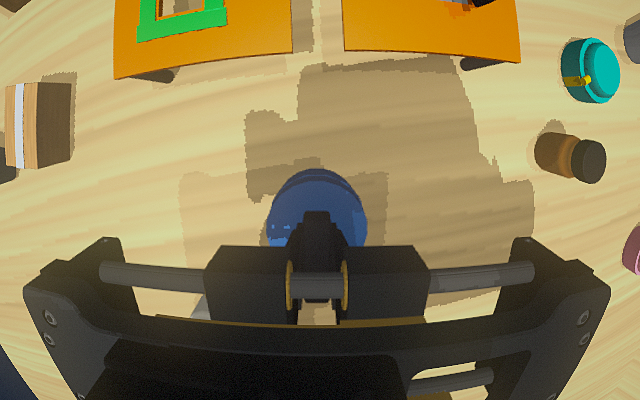

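Run:
```python
from h import *
mt=cam('wrist')
im=cv2.imread('pics/w12.png'); cv2.imwrite('pics/w12c.png',cv2.resize(im[0:100,100:540],(792,180*1),interpolation=cv2.INTER_CUBIC))
cv2.imwrite('pics/w12d.png',cv2.resize(im[0:70,270:370],None,fx=7,fy=7,interpolation=cv2.INTER_CUBIC))
```

```text
(no output)
```

View pics/w12d.png

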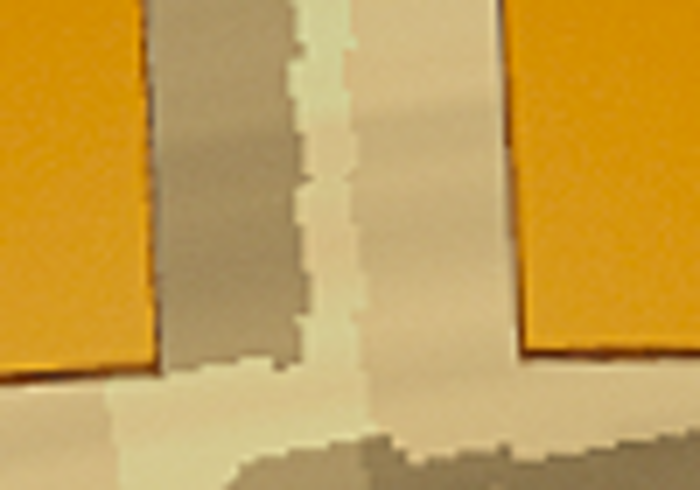

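View pics/w12c.png

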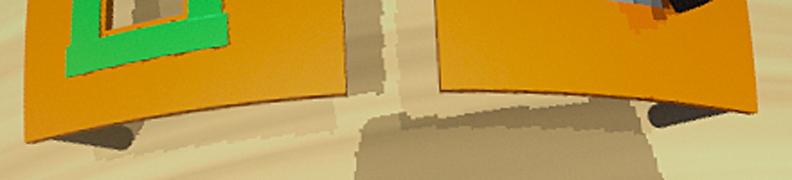

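Run:
```python
from h import *
mt=cam('wrist')
c=lambda L:(np.array(L)+.5)/7-.5+[270,0]
P=back('wrist',c([(141,2),(156,368),(503,2),(522,350)]),74,mt)
Q=back('wrist',[(113.3,78.4),(520.3,62.3)],74,mt)
print(P,Q)
for a,b in((P[1],P[0]),(P[3],P[2]),(Q[1],Q[0])):
    d=b-a;print(np.linalg.norm(d),np.degrees(np.arctan2(d[1],d[0])))
print((P[1]+P[3])/2,(P[0]+P[2])/2,(Q[0]+Q[1])/2)
```

```text
[[636.20476868  46.14284869  74.        ]
 [603.61005631  50.13648668  74.        ]
 [631.2370212   16.72440759  74.        ]
 [600.26263297  20.65934919  74.        ]] [[619.24956412 168.62234998  74.        ]
 [585.78133985 -97.8640965   74.        ]]
32.83845944256126 -6.985298199232814
31.22333248543343 -7.239991154817054
268.57987302411885 82.84166110632678
[601.93634464  35.39791793  74.        ] [633.72089494  31.43362814  74.        ] [602.51545199  35.37912674  74.        ]
```

```bash
python3 -m pendant '[0,0,0,-0.0135,1,0,0.014,0,0,1,0.02,0,0,0,1,0.04,0,0.0005,0,1,0.04,0,0.0005,0,1,0.03,0,0.0003,0,1,0,0,0,0,1]'
python3 - <<'E'
from h import *
st(); mt=cam('wrist');im=snap('wrist','w13.png')
ex=np.array([.9923,-.1236]);ey=np.array([.1236,.9923])
T=toolT(); a=T[:2,3]-1.5*T[:2,0]; d=a-[661.7,28]; print('axis rack',d@ex,d@ey)
P=[np.array([661.7,28])+x*ex+y*ey for x,y in((-60,15),(5,15),(-60,-15),(5,-15),(-60,135),(-60,-135),(-10,84))]
print(proj('wrist',[[*p,74] for p in P],mt))
E
```

```text
t: 27.55
eef_pos: [544.4, 42.1, 81.0]
tcp_rot: [3.137, -0.012, -0.125]
ft_force: [0.4, -1.8, 4.4]
opening: 0.145
{'t': np.float64(27.55), 'eef_pos': array([544.414,  42.106,  81.033]), 'tcp_rot': array([ 3.137, -0.012, -0.125]), 'ft_force': array([ 0.357, -1.786,  4.375]), 'opening': np.float64(0.145), 'joints': array([-0.041,  0.554,  1.892, -0.009,  0.684,  1.661])}
axis rack -119.84290251017234 -0.4589267441696689
[[289.54443184 141.03663628]
 [289.12090874  30.1159161 ]
 [341.84078465 140.91616008]
 [341.86215063  30.04564498]
 [113.72090612 149.19465458]
 [517.19770078 148.22041988]
 [176.31458557  63.89460095]]
```

View pics/w13.png

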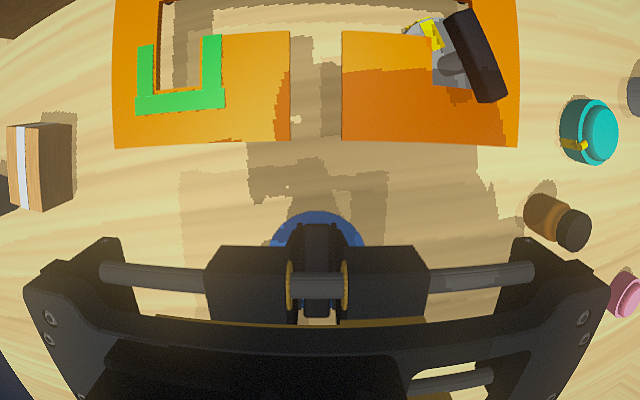

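Run:
```python
from h import *
im=snap('scene','s4.png',(230,190,220,150),3.6)
cv2.imwrite('pics/s4f.png',im[:,:,::-1])
im=cv2.imread('pics/w13.png'); cv2.imwrite('pics/w13c.png',cv2.resize(im[195:330,250:390],None,fx=4.4,fy=4.4,interpolation=cv2.INTER_CUBIC))
```

```text
(no output)
```

View pics/s4.png

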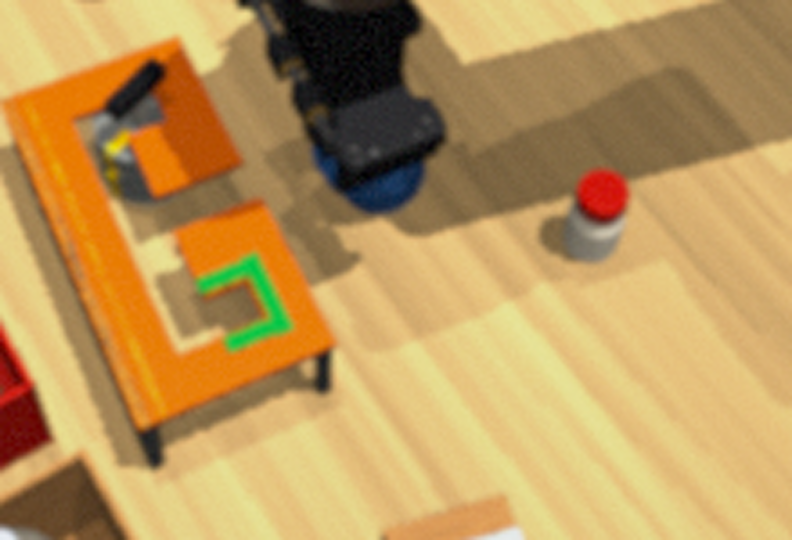

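View pics/w13c.png

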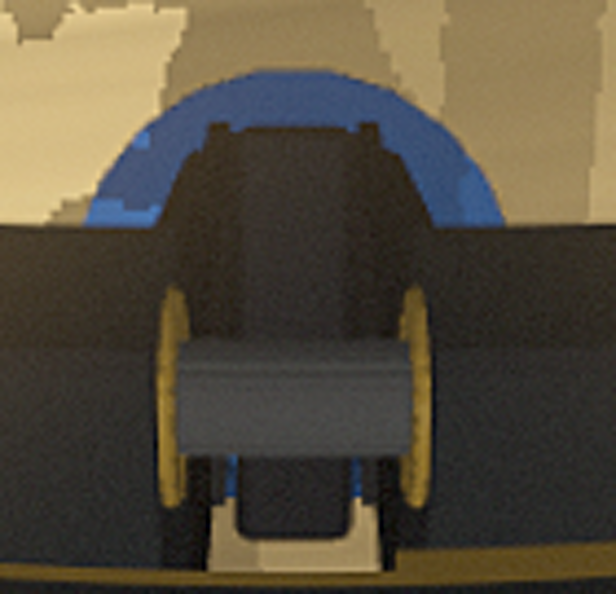

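Run:
```python
from h import *
m=env.camera_model('wrist'); mt=(m,np.array(m['tool_from_camera']))
a=np.linspace(0,2*np.pi,180)
for t in range(0,41,5):
  for dx in (-1.5,):
    # tin frame pts relative to handle centre, x along tool x, z up = -tool z; bottom lags (toward -x)
    c,s=np.cos(np.radians(t)),np.sin(np.radians(t))
    def tr(p):
        p=np.atleast_2d(p).astype(float); x=p[:,0]*c+p[:,2]*s; z=-p[:,0]*s+p[:,2]*c
        return np.c_[x+dx,p[:,1],-19.5-z]
    f=proj('wrist',tr([[25,-7,8],[25,7,8],[-25,-7,8],[-25,7,8]]),mt)
    l=proj('wrist',tr(np.c_[34*np.cos(a),34*np.sin(a),0*a-40]),mt)
    b=proj('wrist',tr(np.c_[34*np.cos(a),34*np.sin(a),0*a-72]),mt)
    print(t,'front',f[0,1].round(),'w',(f[1,0]-f[0,0]).round(1),'rear',f[2,1].round(),'w',(f[3,0]-f[2,0]).round(1),'lid top',l[:,1].min().round(),'w',np.ptp(l[:,0]).round(),'bottom',b[:,1].min().round())
```

```text
0 front 219.0 w 28.7 rear 303.0 w 25.3 lid top 179.0 w 102.0 bottom 170.0
5 front 216.0 w 28.3 rear 304.0 w 25.6 lid top 184.0 w 102.0 bottom 178.0
10 front 214.0 w 28.0 rear 305.0 w 26.0 lid top 189.0 w 101.0 bottom 186.0
15 front 212.0 w 27.6 rear 306.0 w 26.3 lid top 194.0 w 101.0 bottom 194.0
20 front 211.0 w 27.2 rear 306.0 w 26.7 lid top 199.0 w 101.0 bottom 202.0
25 front 210.0 w 26.8 rear 305.0 w 27.1 lid top 205.0 w 101.0 bottom 210.0
30 front 209.0 w 26.5 rear 305.0 w 27.4 lid top 211.0 w 101.0 bottom 219.0
35 front 209.0 w 26.1 rear 304.0 w 27.8 lid top 217.0 w 101.0 bottom 227.0
40 front 209.0 w 25.7 rear 302.0 w 28.2 lid top 223.0 w 102.0 bottom 236.0
```

Run:
```python
from h import *
im=cv2.imread('pics/s4f.png'); cv2.imwrite('pics/s4z.png',cv2.resize(im[200:260,300:370],None,fx=9,fy=9,interpolation=cv2.INTER_CUBIC))
mt=cam('scene'); a=np.linspace(0,2*np.pi,12)
ax=np.array([541,42.5])
for z in (0,30,62): print(z,proj('scene',[[541,42.5,z]],mt),)
```

```text
0 [[321.38024504 245.078671  ]]
30 [[321.50067104 239.13411258]]
62 [[321.63504317 232.5011349 ]]
```

View pics/s4z.png

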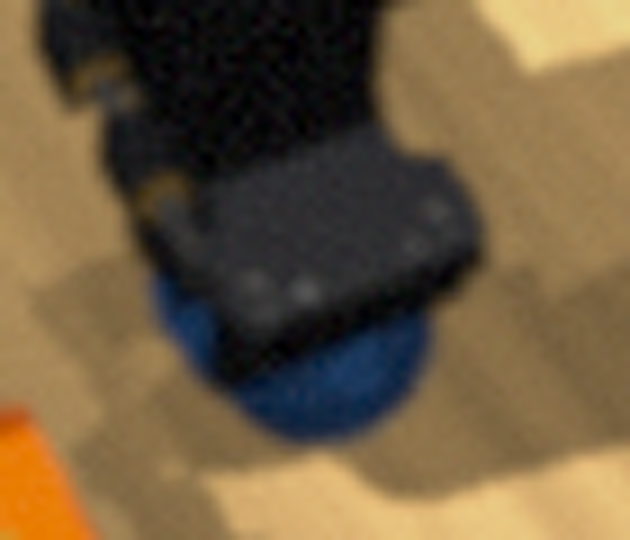

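```bash
python3 - <<'E'
from h import *
mt=cam('scene'); a=np.linspace(0,2*np.pi,100)
im=cv2.imread('pics/s4f.png'); 
for k,ax in enumerate([(541,42.5),(515,46),(500,48)]):
    big=cv2.resize(im[200:260,300:370],None,fx=9,fy=9,interpolation=cv2.INTER_CUBIC)
    for z,col in((0,(0,0,255)),(30,(0,255,0)),(62,(255,255,255))):
        p=proj('scene',np.c_[ax[0]+34*np.cos(a),ax[1]+34*np.sin(a),0*a+z],mt)
        cv2.polylines(big,[((p-[300,200]+.5)*9).astype(int)],True,col,1)
    cv2.imwrite(f'pics/s4o{k}.png',big[:600])
E
python3 -c "
import cv2,numpy as np
a=[cv2.imread(f'pics/s4o{k}.png') for k in range(3)]
cv2.imwrite('pics/s4o.png',cv2.resize(np.hstack(a),(798,228)))"
```

```text
(no output)
```

View pics/s4o.png

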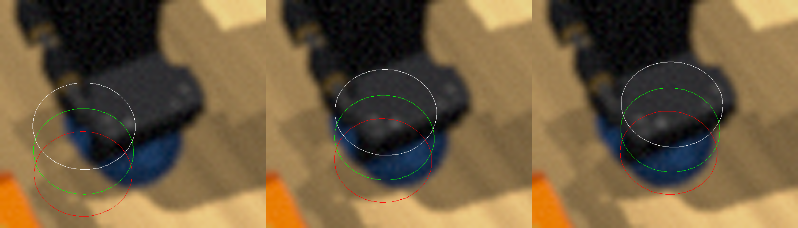

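```bash
python3 -m pendant '[-0.015,0,-0.002,0,1,-0.02,0,-0.0002,0,1,-0.02,0,-0.0002,0,1,-0.015,0,-0.0002,0,1,0,0,0,0,1]'
python3 - <<'E'
from h import *
st(); mt=cam('wrist');im=snap('wrist','w14.png',(200,120,240,210),3.3)
E
```

```text
t: 28.28
eef_pos: [515.4, 46.0, 82.0]
tcp_rot: [3.137, -0.011, -0.124]
ft_force: [-0.7, -0.1, 6.9]
opening: 0.143
{'t': np.float64(28.275), 'eef_pos': array([515.418,  46.035,  81.988]), 'tcp_rot': array([ 3.137, -0.011, -0.124]), 'ft_force': array([-0.666, -0.099,  6.904]), 'opening': np.float64(0.143), 'joints': array([-0.036,  0.523,  1.96 , -0.009,  0.649,  1.666])}
```

View pics/w14.png

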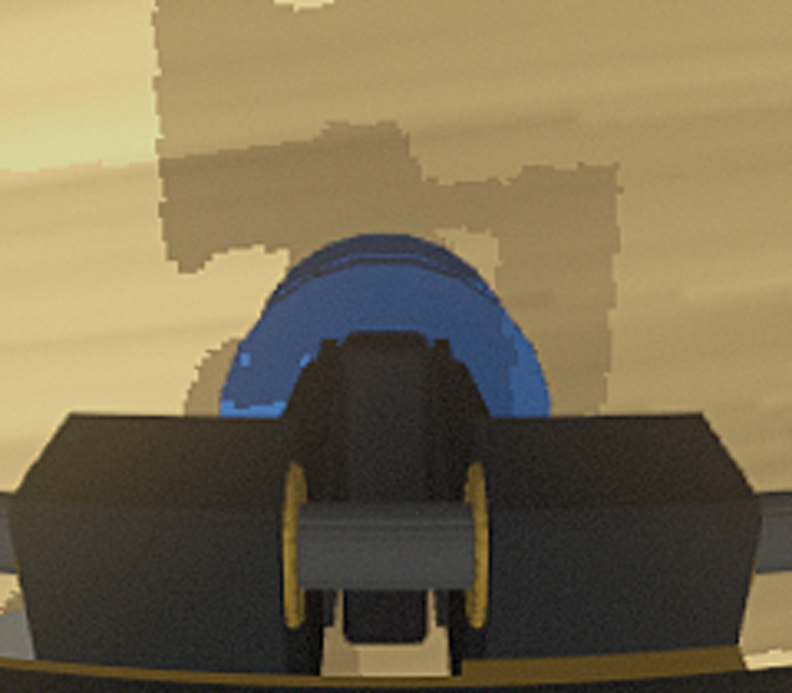

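```bash
python3 -m pendant '[-0.015,0,-0.0002,0,1,-0.015,0,-0.0002,0,1,-0.008,0,0,0,1,0,0,0,0,1]'
python3 - <<'E'
from h import *
st(); mt=cam('wrist');im=snap('wrist','w15.png',(200,120,240,210),3.3)
E
```

```text
t: 28.82
eef_pos: [500.4, 47.9, 81.8]
tcp_rot: [3.137, -0.01, -0.124]
ft_force: [1.1, 0.1, 3.9]
opening: 0.146
{'t': np.float64(28.825), 'eef_pos': array([500.362,  47.859,  81.763]), 'tcp_rot': array([ 3.137, -0.01 , -0.124]), 'ft_force': array([1.124, 0.095, 3.865]), 'opening': np.float64(0.146), 'joints': array([-0.033,  0.508,  1.995, -0.009,  0.628,  1.669])}
```

View pics/w15.png

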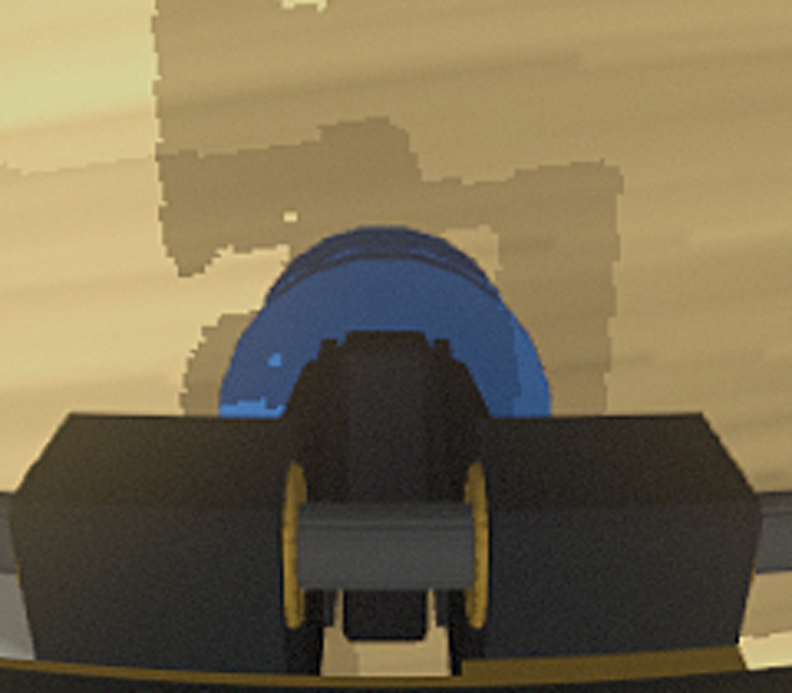

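```bash
python3 -m pendant '[0,0,0,0,-0.4,0,0,0,0,-0.4,0,0,0,0,-0.4,0,0,0,0,-0.4,0,0,0,0,-0.4]'
python3 -m pendant '[0,0,-0.06,0,-0.4,0,0,-0.1,0,-0.4,0,0,-0.06,0,-0.4,0,0,0,0,-0.4]'
python3 - <<'E'
from h import *
st(); mt=cam('wrist');im=snap('wrist','w16.png'); snap('scene','s5.png',(280,190,100,75),8)
E
```

```text
t: 29.5
eef_pos: [500.8, 47.8, 81.8]
tcp_rot: [3.137, -0.011, -0.124]
ft_force: [0.6, 0.3, -0.2]
opening: 0.613
t: 30.0
eef_pos: [500.5, 48.3, 171.2]
tcp_rot: [3.137, -0.014, -0.124]
ft_force: [1.2, -0.0, -0.9]
opening: 0.695
{'t': np.float64(30.0), 'eef_pos': array([500.544,  48.306, 171.199]), 'tcp_rot': array([ 3.137, -0.014, -0.124]), 'ft_force': array([ 1.207, -0.023, -0.885]), 'opening': np.float64(0.695), 'joints': array([-0.032,  0.369,  1.913, -0.007,  0.846,  1.667])}
```

View pics/w16.png

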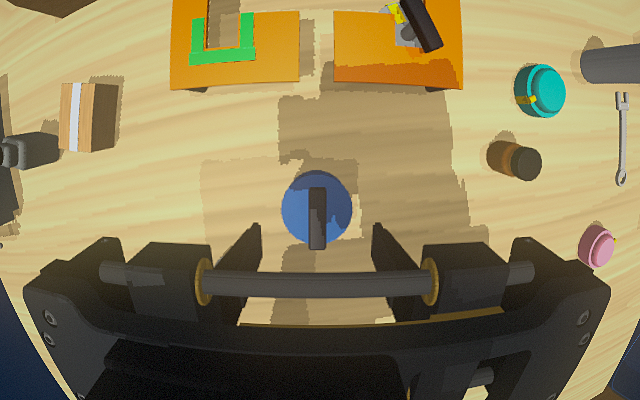

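View pics/s5.png

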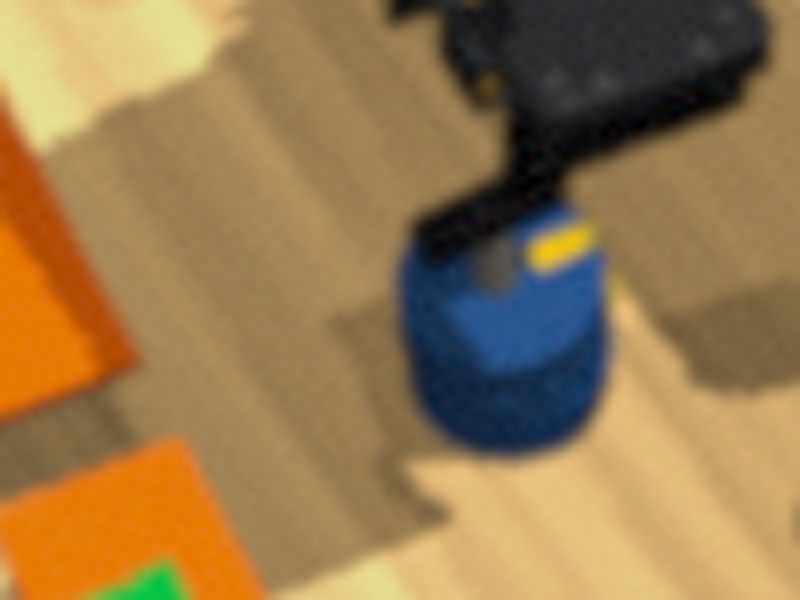

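Run:
```python
from h import *
mt=cam('wrist')
im=cv2.imread('pics/w16.png'); hsv=cv2.cvtColor(im,cv2.COLOR_BGR2HSV)
g=((hsv[...,0]>95)&(hsv[...,0]<125)&(hsv[...,1]>110)); g[:165]=0;g[255:]=0;g[:,:275]=0;g[:,355:]=0
cnt=max(cv2.findContours(g.astype('u1'),0,1)[0],key=cv2.contourArea)
h=cv2.convexHull(cnt)[:,0]; print(cv2.minEnclosingCircle(h.astype('f4')),h.min(0),h.max(0))
big=cv2.resize(im[155:265,265:365],None,fx=5,fy=5,interpolation=cv2.INTER_CUBIC)
P=h[np.abs(h[:,1]-206)<60]
def fit(P):
    P=P[:,:2];A=np.c_[2*P,np.ones(len(P))];s=np.linalg.lstsq(A,(P**2).sum(1),rcond=None)[0];return s[:2],np.sqrt(s[2]+s[0]**2+s[1]**2)
print(fit(back('wrist',h,62,mt)))
cv2.imwrite('pics/w16c.png',big)
```

```text
((298.5, 214.5), 29.094772338867188) [282 187] [308 242]
(array([481.83729769,  60.79199987]), np.float64(24.432468252483492))
```

View pics/w16c.png

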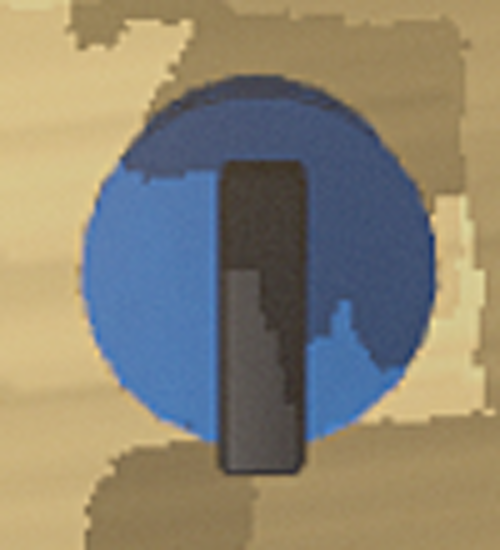

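Run:
```python
from h import *
mt=cam('wrist')
c=lambda L:(np.array(L)+.5)/5-.5+[265,155]
def fit(P):
    P=P[:,:2];A=np.c_[2*P,np.ones(len(P))];s=np.linalg.lstsq(A,(P**2).sum(1),rcond=None)[0];return s[:2],np.sqrt(s[2]+s[0]**2+s[1]**2)
print(fit(back('wrist',c([(83,268),(435,265),(255,97),(130,392),(382,393),(150,437-12),(185,437-5)]),62,mt)))
H=back('wrist',c([(220,160),(305,160),(220,472),(304,472)]),110,mt);print(H,H.mean(0),np.linalg.norm(H[0]-H[2]),np.linalg.norm(H[0]-H[1]))
for i in(0,1):
    d=H[i]-H[i+2];print(np.degrees(np.arctan2(d[1],d[0])))
```

```text
(array([483.85123619,  50.59379178]), np.float64(34.126663311461165))
[[518.95597689  51.8262594  110.        ]
 [517.32734652  38.96893088 110.        ]
 [467.30523018  58.71687729 110.        ]
 [465.56891717  45.1542505  110.        ]] [492.28936769  48.66657952 110.        ] 52.10835106984204 12.960066880804643
-7.598841315519122
-6.814734963979478
```

Run:
```python
from h import *
mt=cam('wrist'); im=cv2.imread('pics/w16.png'); a=np.linspace(0,2*np.pi,100)
ex=np.array([.9923,-.1236]);ey=np.array([.1236,.9923])
out=[]
for ax in([486,49.5],[490,49]):
    big=cv2.resize(im[155:265,265:365],None,fx=5,fy=5,interpolation=cv2.INTER_CUBIC)
    for r,z,col in((34,62,(0,255,0)),(34,0,(0,0,255))):
        p=proj('wrist',np.c_[ax[0]+r*np.cos(a),ax[1]+r*np.sin(a),0*a+z],mt)
        cv2.polylines(big,[((p-[265,155]+.5)*5).astype(int)],True,col,1)
    q=[np.array(ax)+x*ex+y*ey for x,y in((25,7),(25,-7),(-25,-7),(-25,7))]
    p=proj('wrist',[[*k,110] for k in q],mt);cv2.polylines(big,[((p-[265,155]+.5)*5).astype(int)],True,(255,255,255),1)
    out.append(big)
cv2.imwrite('pics/o16.png',cv2.resize(np.hstack(out),None,fx=.8,fy=.8))
```

```text
(no output)
```

View pics/o16.png

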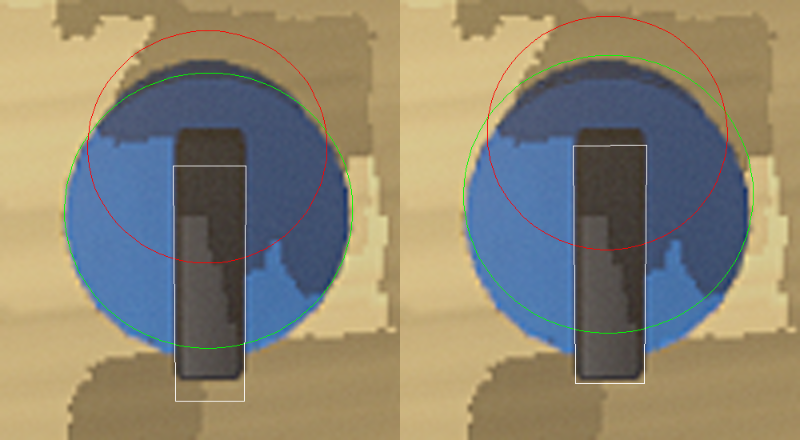

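Run:
```python
from h import *
im=snap('scene','s6.png'); 
cv2.imwrite('pics/s6z.png',cv2.resize(im[205:250,325:365,::-1],None,fx=13,fy=13,interpolation=cv2.INTER_LANCZOS4))
for z in(34,37,44): print(z,back('scene',[(357.2,225.6)],z))
mt=cam('scene')
print(proj('scene',[[489,49.3,0],[489,49.3,30],[489,49.3,62],[489,49.3,110]],mt))
```

```text
34 [[440.47291019  59.40146201  34.        ]]
37 [[441.80379555  60.8825151   37.        ]]
44 [[444.90919472  64.33830566  44.        ]]
[[339.18612687 237.98354858]
 [339.68802322 231.95925495]
 [340.24773313 225.24102163]
 [341.1383776  214.55055995]]
```

View pics/s6z.png

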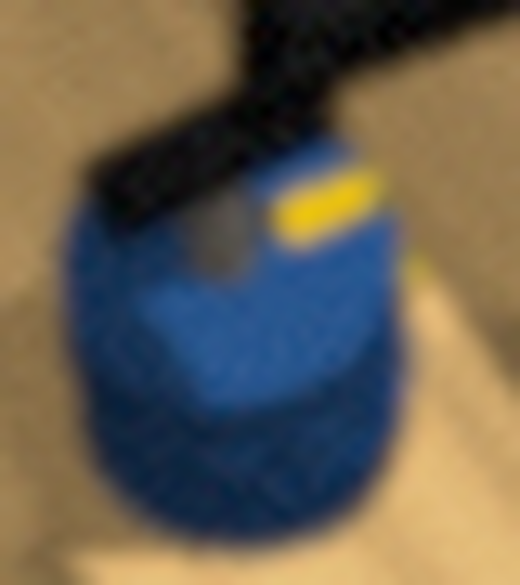

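```bash
python3 -m pendant '[-0.0275,0.0016,0.03,0,-0.4,-0.028,0,0.06,0,-0.4,0,0,0.07,0,-0.4,0,0,0.045,0,-0.2,0,0,0,0,1,0,0,0,0,1,0,0,0,0,1,0,0,0,0,1,0,0,0,0,1,0,0,0,0,1]'
python3 - <<'E'
from h import *
st(); mt=cam('wrist');im=snap('wrist','w17.png',(200,120,240,210),3.3)
E
```

```text
t: 31.4
eef_pos: [478.8, 50.0, 87.8]
tcp_rot: [3.137, -0.012, -0.124]
ft_force: [-0.7, 2.1, 3.5]
opening: 0.148
{'t': np.float64(31.4), 'eef_pos': array([478.803,  49.969,  87.804]), 'tcp_rot': array([ 3.137, -0.012, -0.124]), 'ft_force': array([-0.746,  2.079,  3.543]), 'opening': np.float64(0.148), 'joints': array([-0.03 ,  0.476,  2.042, -0.009,  0.613,  1.672])}
```

View pics/w17.png

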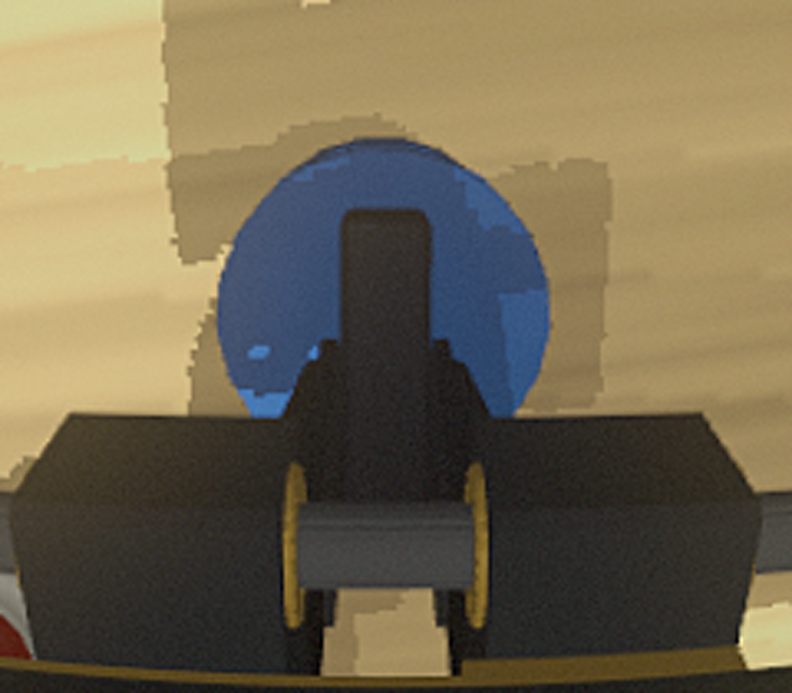

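Now press down at the rear, in small steps.

```bash
python3 -m pendant '[0,0,0.006,0,1,0,0,0.006,0,1,0,0,0,0,1]'
python3 - <<'E'
from h import *
st(); mt=cam('wrist');im=snap('wrist','w18.png',(200,120,240,210),3.3)
E
```

```text
t: 31.82
eef_pos: [478.8, 50.1, 84.3]
tcp_rot: [3.138, -0.013, -0.124]
ft_force: [-9.0, 2.3, 26.8]
opening: 0.146
{'t': np.float64(31.825), 'eef_pos': array([478.781,  50.136,  84.346]), 'tcp_rot': array([ 3.138, -0.013, -0.124]), 'ft_force': array([-9.04 ,  2.349, 26.838]), 'opening': np.float64(0.146), 'joints': array([-0.03 ,  0.482,  2.045, -0.009,  0.603,  1.672])}
```

View pics/w18.png

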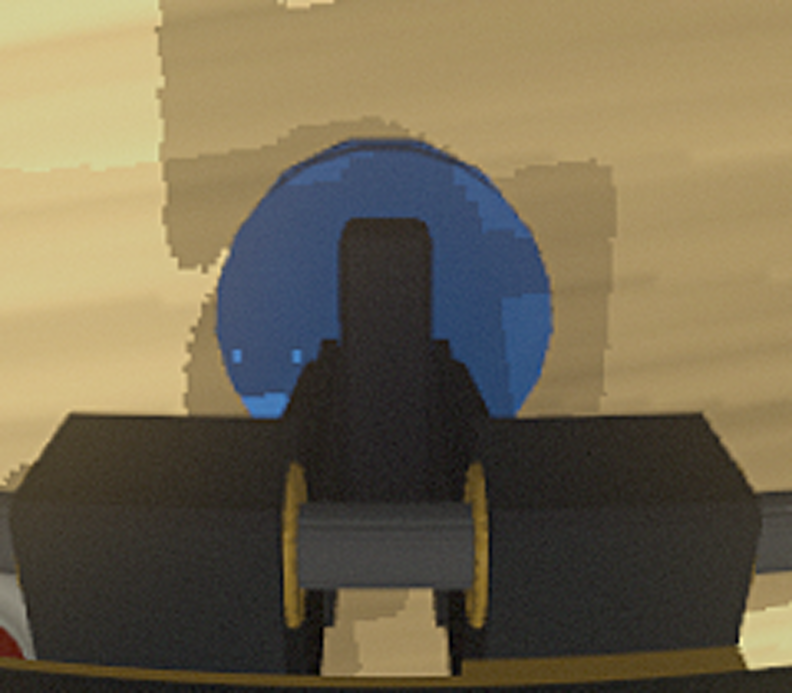

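```bash
python3 -m pendant '[-0.008,0,0.002,0,1,-0.008,0,0.002,0,1,0,0,0,0,1]'
python3 - <<'E'
from h import *
st(); mt=cam('wrist');im=snap('wrist','w19.png',(200,120,240,210),3.3)
m=env.camera_model('wrist'); mt=(m,np.array(m['tool_from_camera']))
a=np.linspace(0,2*np.pi,180)
for t in (0,3,6,9):
  for dx in (10,14,18):
    c,s=np.cos(np.radians(t)),np.sin(np.radians(t))
    def tr(p):
        p=np.atleast_2d(p).astype(float); x=p[:,0]*c+p[:,2]*s; z=-p[:,0]*s+p[:,2]*c
        return np.c_[x+dx,p[:,1],-19.5-z]
    f=proj('wrist',tr([[25,-7,8]]),mt);l=proj('wrist',tr(np.c_[34*np.cos(a),34*np.sin(a),0*a-40]),mt);b=proj('wrist',tr(np.c_[34*np.cos(a),34*np.sin(a),0*a-102]),mt)
    print(t,dx,'zoomed rows: front',((f[0,1]-120)*3.3).round(),'lid',((l[:,1].min()-120)*3.3).round(),'base',((b[:,1].min()-120)*3.3).round())
E
```

```text
t: 32.25
eef_pos: [472.8, 50.9, 81.9]
tcp_rot: [3.138, -0.013, -0.124]
ft_force: [-2.2, 1.8, 13.4]
opening: 0.145
{'t': np.float64(32.25), 'eef_pos': array([472.768,  50.867,  81.906]), 'tcp_rot': array([ 3.138, -0.013, -0.124]), 'ft_force': array([-2.223,  1.791, 13.436]), 'opening': np.float64(0.145), 'joints': array([-0.029,  0.48 ,  2.061, -0.009,  0.588,  1.674])}
0 10 zoomed rows: front 252.0 lid 136.0 base 96.0
0 14 zoomed rows: front 225.0 lid 115.0 base 80.0
0 18 zoomed rows: front 198.0 lid 94.0 base 64.0
3 10 zoomed rows: front 247.0 lid 146.0 base 116.0
3 14 zoomed rows: front 221.0 lid 125.0 base 101.0
3 18 zoomed rows: front 194.0 lid 104.0 base 85.0
6 10 zoomed rows: front 243.0 lid 156.0 base 137.0
6 14 zoomed rows: front 216.0 lid 136.0 base 121.0
6 18 zoomed rows: front 189.0 lid 115.0 base 106.0
9 10 zoomed rows: front 239.0 lid 166.0 base 158.0
9 14 zoomed rows: front 212.0 lid 146.0 base 142.0
9 18 zoomed rows: front 186.0 lid 126.0 base 127.0
```

View pics/w19.png

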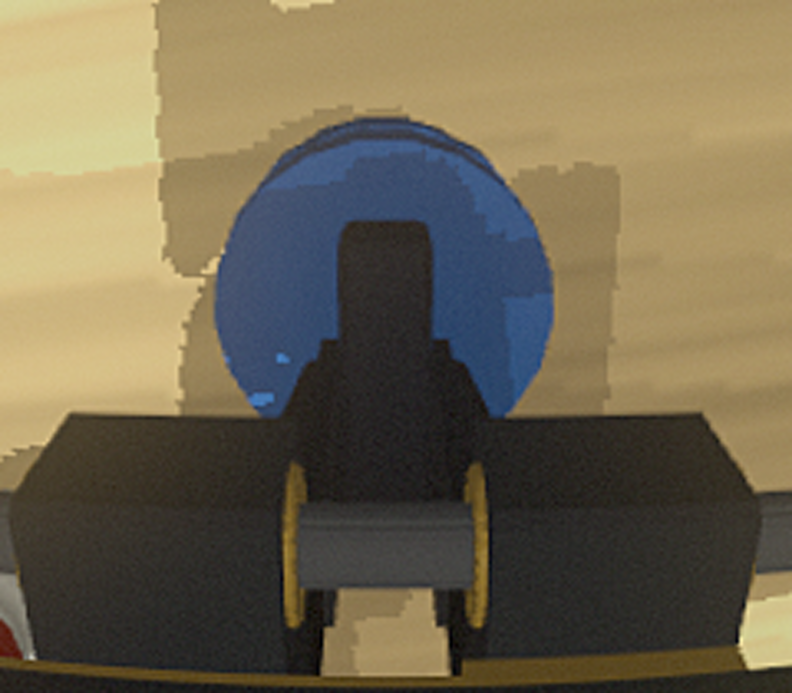

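```bash
python3 -m pendant '[-0.008,0,0.002,0,1,-0.007,0,0.002,0,1,0,0,0,0,1]'
python3 - <<'E'
from h import *
st(); mt=cam('wrist');im=snap('wrist','w20.png',(200,120,240,210),3.3)
E
```

```text
t: 32.67
eef_pos: [469.4, 51.3, 80.8]
tcp_rot: [3.138, -0.019, -0.124]
ft_force: [6.4, -0.3, 13.3]
opening: 0.145
{'t': np.float64(32.675), 'eef_pos': array([469.368,  51.266,  80.833]), 'tcp_rot': array([ 3.138, -0.019, -0.124]), 'ft_force': array([ 6.394, -0.285, 13.269]), 'opening': np.float64(0.145), 'joints': array([-0.028,  0.477,  2.073, -0.01 ,  0.573,  1.675])}
```

View pics/w20.png

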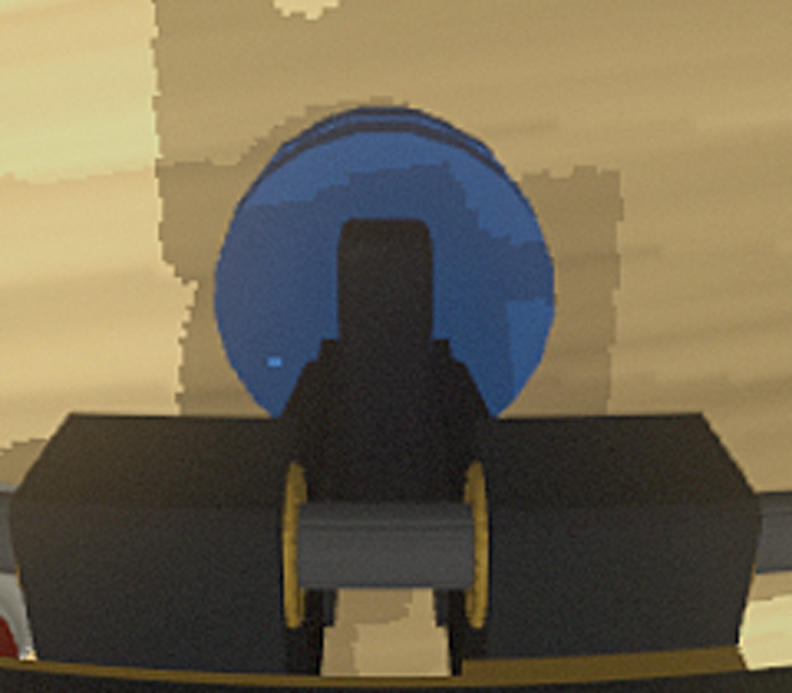

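```bash
python3 -m pendant '[-0.004,0,0.005,0,1,0,0,0.004,0,1,0,0,0,0,1]'
python3 - <<'E'
from h import *
st(); mt=cam('wrist');im=snap('wrist','w21.png',(200,120,240,210),3.3)
E
```

```text
t: 33.1
eef_pos: [469.1, 51.3, 78.9]
tcp_rot: [3.138, -0.022, -0.124]
ft_force: [2.2, -1.8, 39.6]
opening: 0.146
{'t': np.float64(33.1), 'eef_pos': array([469.056,  51.349,  78.92 ]), 'tcp_rot': array([ 3.138, -0.022, -0.124]), 'ft_force': array([ 2.189, -1.785, 39.572]), 'opening': np.float64(0.146), 'joints': array([-0.028,  0.48 ,  2.078, -0.011,  0.563,  1.676])}
```

View pics/w21.png

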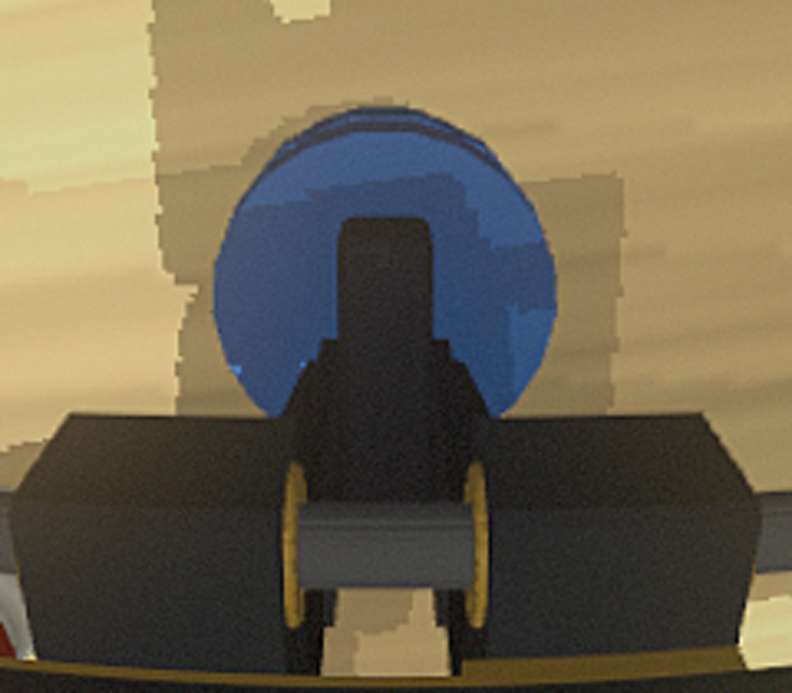

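```bash
python3 -m pendant '[0,0,-0.007,0,-0.4,0,0,0,0,-0.4,0,0,0,0,-0.4,0,0,0,0,-0.4,0.03,0,-0.06,0,-0.4,0.03,0,-0.1,0,-0.4,0,0,-0.06,0,-0.4,0,0,0,0,-0.4]'
cat > ov.py <<'E'
from h import *
import sys
def ov(fn,ax,yaw=-7.1,tz=0):
    im=env.read_camera('wrist'); mt=cam('wrist'); im=im[:,:,::-1].copy()
    c=proj('wrist',[[*ax,80]],mt)[0]; x0,y0=int(max(c[0]-60,0)),int(max(c[1]-60,0))
    crop=im[y0:y0+120,x0:x0+120]; big=cv2.resize(crop,None,fx=5,fy=5,interpolation=cv2.INTER_CUBIC); raw=big.copy()
    a=np.linspace(0,2*np.pi,100); ex=np.array([np.cos(np.radians(yaw)),np.sin(np.radians(yaw))]);ey=np.array([-ex[1],ex[0]])
    pl=lambda P,col:cv2.polylines(big,[((proj('wrist',P,mt)-[x0,y0]+.5)*5).astype(int)],True,col,1)
    for z,col in((62,(0,255,0)),(0,(0,0,255))): pl(np.c_[ax[0]+34*np.cos(a),ax[1]+34*np.sin(a),0*a+z],col)
    pl([[*(np.array(ax)+x*ex+y*ey),110] for x,y in((25,7),(25,-7),(-25,-7),(-25,7))],(255,255,255))
    cv2.imwrite('pics/'+fn,cv2.resize(np.hstack([raw,big]),None,fx=.66,fy=.66))
E
python3 - <<'E'
from ov import *
st(); ov('w22.png',[482,49.5]); snap('wrist','w22f.png')
im=snap('scene','s7.png'); cv2.imwrite('pics/s7z.png',cv2.resize(im[200:255,320:375,::-1],None,fx=10,fy=10,interpolation=cv2.INTER_LANCZOS4))
E
```

```text
t: 34.15
eef_pos: [488.3, 49.2, 167.9]
tcp_rot: [3.137, -0.014, -0.124]
ft_force: [-1.0, -0.1, -0.7]
opening: 0.7
{'t': np.float64(34.15), 'eef_pos': array([488.337,  49.152, 167.93 ]), 'tcp_rot': array([ 3.137, -0.014, -0.124]), 'ft_force': array([-0.951, -0.099, -0.67 ]), 'opening': np.float64(0.7), 'joints': array([-0.031,  0.358,  1.944, -0.007,  0.826,  1.668])}
```

View pics/w22.png

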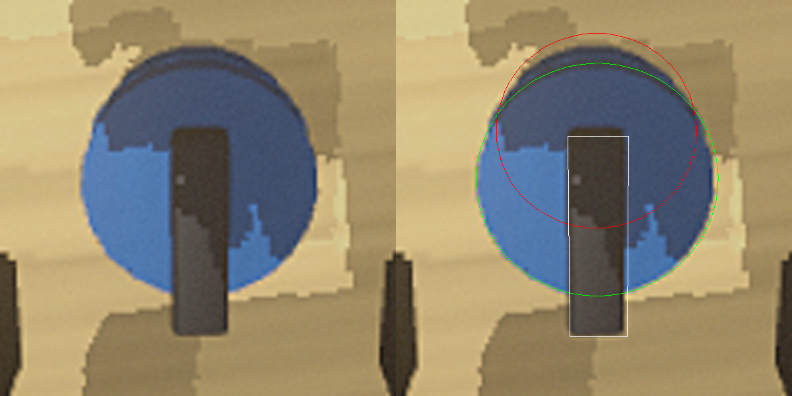

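View pics/s7z.png

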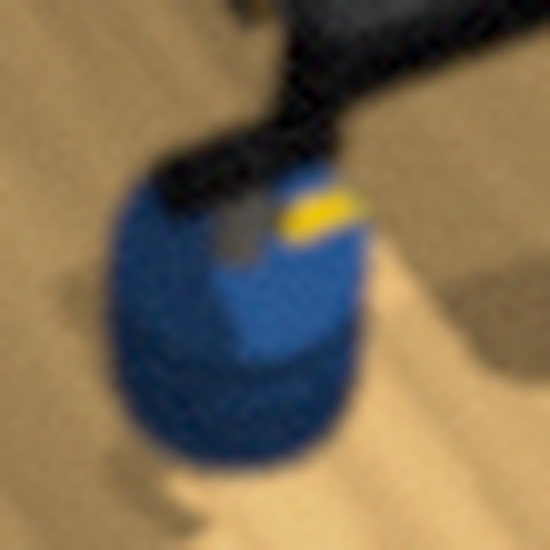

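```bash
python3 -m pendant '[0,0,0,-0.058,-0.4,0,0,0,-0.058,-0.4,0,0,0,-0.058,-0.4,0,0,0,-0.058,-0.4,0,0,0,-0.058,-0.4,0,0,0,-0.058,-0.4,0,0,0,-0.058,-0.4,0,0,0,-0.058,-0.4,0,0,0,-0.058,-0.4,0,0,0,-0.058,-0.4]'
python3 -m pendant '[0,0,0,-0.058,-0.4,0,0,0,-0.058,-0.4,0,0,0,-0.058,-0.4,0,0,0,-0.058,-0.4,0,0,0,-0.058,-0.4,0,0,0,-0.058,-0.4,0,0,0,-0.058,-0.4,0,0,0,0,-0.4]'
python3 - <<'E'
from ov import *
st(); ov('w23.png',[482,49.5]);
E
```

```text
t: 35.55
eef_pos: [487.3, 49.1, 165.6]
tcp_rot: [3.134, 0.007, 1.704]
ft_force: [0.6, 0.0, -0.4]
opening: 0.699
t: 36.55
eef_pos: [487.4, 49.2, 165.8]
tcp_rot: [-3.137, 0.01, 2.972]
ft_force: [-0.6, 0.4, 0.1]
opening: 0.701
{'t': np.float64(36.55), 'eef_pos': array([487.369,  49.163, 165.813]), 'tcp_rot': array([-3.137,  0.01 ,  2.972]), 'ft_force': array([-0.583,  0.395,  0.12 ]), 'opening': np.float64(0.701), 'joints': array([-0.031,  0.362,  1.945, -0.007,  0.826, -1.428])}
```

View pics/w23.png

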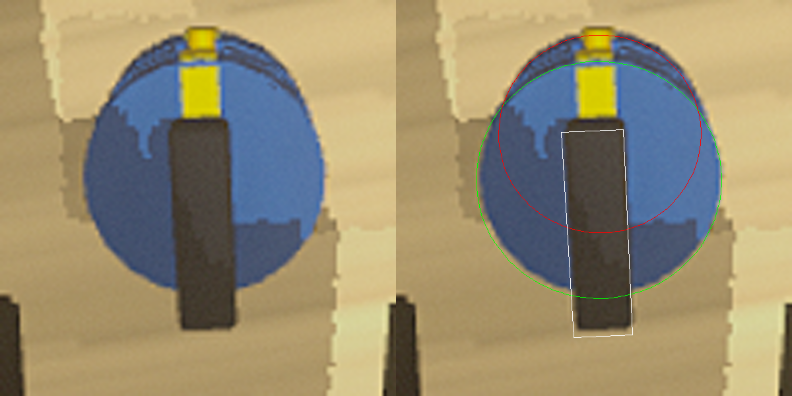

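Run:
```python
from ov import *
im=env.read_camera('wrist'); mt=cam('wrist')
c=proj('wrist',[[447,53,50]],mt)[0];x,y=int(c[0]-30),int(c[1]-18);print(x,y)
cv2.imwrite('pics/w24.png',cv2.resize(im[y:y+40,x:x+60,::-1],None,fx=13,fy=13,interpolation=cv2.INTER_CUBIC))
for z in(30,37,62): print(z,[proj('wrist',[[480+34*np.cos(t),49.7+34*np.sin(t),z]],mt)[0].round(1) for t in np.radians([173,150,195])])
print(proj('wrist',[[480+37*np.cos(t),49.7+37*np.sin(t),z] for t in np.radians([173]) for z in(29,37)],mt))
```

```text
283 129
30 [array([314.2, 144.5]), array([327.8, 146.5]), array([301.5, 147.6])]
37 [array([314.1, 145.4]), array([328. , 147.4]), array([301.1, 148.6])]
62 [array([313.8, 148.8]), array([328.9, 151. ]), array([299.7, 152.3])]
[[314.06991528 141.38334704]
 [313.9776302  142.28162289]]
```

View pics/w24.png

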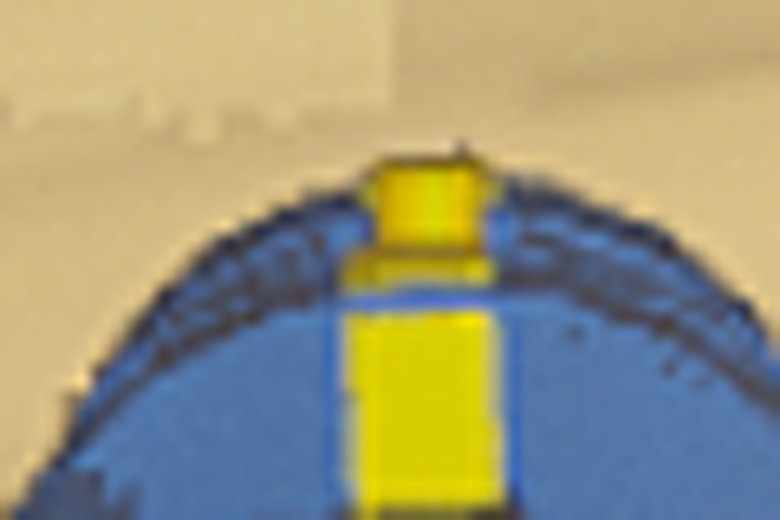

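Run:
```python
from h import *
im=snap('wrist','w25f.png'); st()
a=cv2.imread('pics/w22f.png');b=im[:,:,::-1]
A=cv2.resize(a[170:262,290:340],None,fx=6.4,fy=6.4,interpolation=cv2.INTER_CUBIC)
B=cv2.resize(b[150:242,290:340],None,fx=6.4,fy=6.4,interpolation=cv2.INTER_CUBIC)
cv2.imwrite('pics/hh.png',np.hstack([A,B]))
```

```text
{'t': np.float64(36.7), 'eef_pos': array([487.621,  49.157, 166.352]), 'tcp_rot': array([-3.138,  0.011,  2.97 ]), 'ft_force': array([ 0.184, -0.469,  0.076]), 'opening': np.float64(0.698), 'joints': array([-0.031,  0.361,  1.945, -0.007,  0.826, -1.425])}
```

View pics/hh.png

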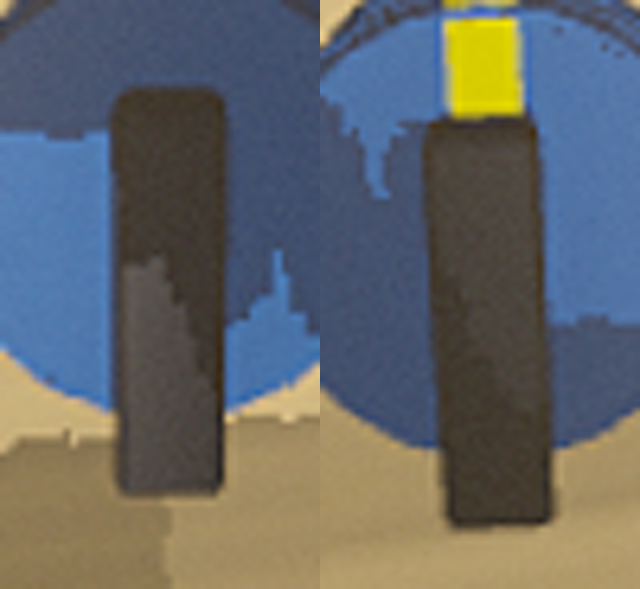

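Run:
```python
from h import *
from scipy.optimize import least_squares
m=env.camera_model('wrist'); tc=np.array(m['tool_from_camera'])
def mk(pos,rpy):
    T=np.eye(4);T[:3,:3]=R.from_euler('xyz',rpy).as_matrix();T[:3,3]=pos;return (m,T@tc)
V1=mk([488.337,49.152,167.93],[3.137,-.014,-.124]);V2=mk([487.621,49.157,166.352],[-3.138,.011,2.970])
c1=lambda p:(np.array(p)+.5)/6.4-.5+[290,170]
c2=lambda p:(np.array(p)-[320,0]+.5)/6.4-.5+[290,150]
# scale of ov crop views: x5*.66
ex=np.array([np.cos(np.radians(-7.2)),np.sin(np.radians(-7.2)),0]);ey=np.array([-ex[1],ex[0],0]);ez=np.array([0,0,1.])
obs=[(V1,[25,0,94],c1((168,89))),(V1,[-25,0,110],c1((170,494))),(V2,[-25,0,94],c2((481,120))),(V2,[25,0,110],c2((498,524)))]
lid1_far=c1((0,350)) # not used
def pt(p,th):
    x0,y0,t,dz=th; t=np.radians(t)
    q=np.array(p,float)-[0,0,30]; x=q[0]*np.cos(t)+q[2]*np.sin(t); z=-q[0]*np.sin(t)+q[2]*np.cos(t)+30+dz
    return np.array([x0,y0,0])+x*ex+q[1]*ey+z*ez
a=np.radians(np.arange(0,360,2))
def lid(V,th): return proj('wrist',[pt([34*np.cos(t),34*np.sin(t),62],th) for t in a],V)
# lid near rim rows and lateral extents
L1=(290+0, ) 
def f(th):
    r=[]
    for V,p,o in obs:
        d=proj('wrist',[pt(p,th)],V)[0]-o; r+=list(d)
    return r
for dz in(0,2,4):
  s=least_squares(lambda q:f([q[0],q[1],q[2],dz]),[482,49.5,0]);print(dz,s.x,s.cost,np.round(s.fun,1))
th=[*s.x,0];
s=least_squares(lambda q:f([q[0],q[1],q[2],0]),[482,49.5,0]);th=[*s.x,0]
for n,V in(('V1',V1),('V2',V2)):
    l=lid(V,th); print(n,'lid rows',l[:,1].min().round(1),l[:,1].max().round(1),'cols',l[:,0].min().round(1),l[:,0].max().round(1))
for f_,n in(('pics/w22f.png','V1'),('pics/w25f.png','V2')):
    im=cv2.imread(f_);col=im[:,300].astype(int)
    print(n,[tuple(col[r]) for r in range(140,180,2)])
```

```text
0 [498.67502272  47.69714866 -13.93644552] 0.48108816001820887 [ 0.1  0.7 -0.2 -0.4  0.1 -0.1 -0.1  0.5]
2 [501.76118562  47.32120137 -16.58792099] 1.4995161632520928 [ 0.1  1.4 -0.2 -0.2  0.1  0.6 -0.1  0.7]
4 [504.42966036  46.99783499 -18.90410679] 3.580386573915674 [ 0.1  2.2 -0.2 -0.1  0.2  1.3 -0.1  0.8]
V1 lid rows 158.6 223.3 cols 279.2 352.5
V2 lid rows 160.1 233.3 cols 280.1 353.4
V1 [(np.int64(99), np.int64(146), np.int64(170)), (np.int64(103), np.int64(151), np.int64(172)), (np.int64(103), np.int64(150), np.int64(173)), (np.int64(103), np.int64(152), np.int64(174)), (np.int64(89), np.int64(132), np.int64(153)), (np.int64(87), np.int64(130), np.int64(151)), (np.int64(91), np.int64(130), np.int64(153)), (np.int64(95), np.int64(136), np.int64(156)), (np.int64(92), np.int64(135), np.int64(158)), (np.int64(93), np.int64(135), np.int64(157)), (np.int64(93), np.int64(136), np.int64(158)), (np.int64(90), np.int64(125), np.int64(144)), (np.int64(79), np.int64(69), np.int64(70)), (np.int64(92), np.int64(80), np.int64(76)), (np.int64(82), np.int64(73), np.int64(75)), (np.int64(116),
[... 428 characters left out ...]
), np.int64(63)), (np.int64(133), np.int64(95), np.int64(75)), (np.int64(71), np.int64(68), np.int64(70)), (np.int64(124), np.int64(94), np.int64(77)), (np.int64(172), np.int64(118), np.int64(81)), (np.int64(166), np.int64(117), np.int64(80)), (np.int64(166), np.int64(119), np.int64(83)), (np.int64(164), np.int64(115), np.int64(79)), (np.int64(166), np.int64(114), np.int64(82)), (np.int64(164), np.int64(114), np.int64(79)), (np.int64(164), np.int64(115), np.int64(79)), (np.int64(164), np.int64(115), np.int64(76)), (np.int64(162), np.int64(112), np.int64(78)), (np.int64(100), np.int64(78), np.int64(70)), (np.int64(103), np.int64(77), np.int64(69)), (np.int64(103), np.int64(79), np.int64(71))]
```

Run:
```python
import cv2,numpy as np
a=cv2.imread('pics/w22f.png');b=cv2.imread('pics/w25f.png')
for im,n,y0 in((a,'V1',150),(b,'V2',130)):
    big=cv2.resize(im[y0:y0+100,270:365],None,fx=6,fy=6,interpolation=cv2.INTER_CUBIC)
    cv2.imwrite(f'pics/{n}.png',big)
```

```text
(no output)
```

View pics/V1.png

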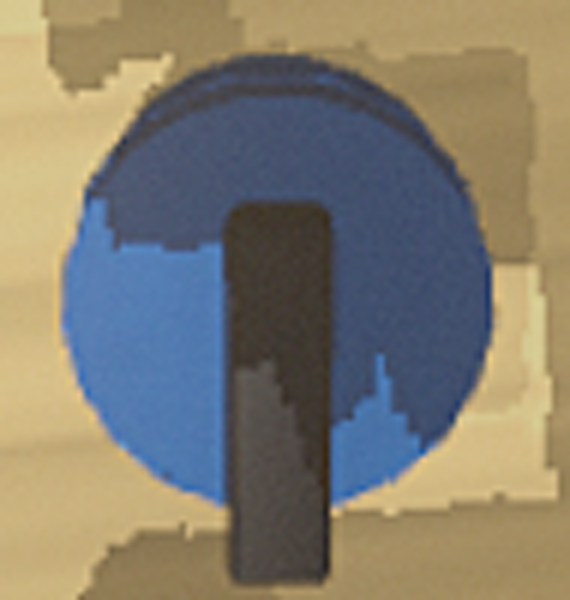

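View pics/V2.png

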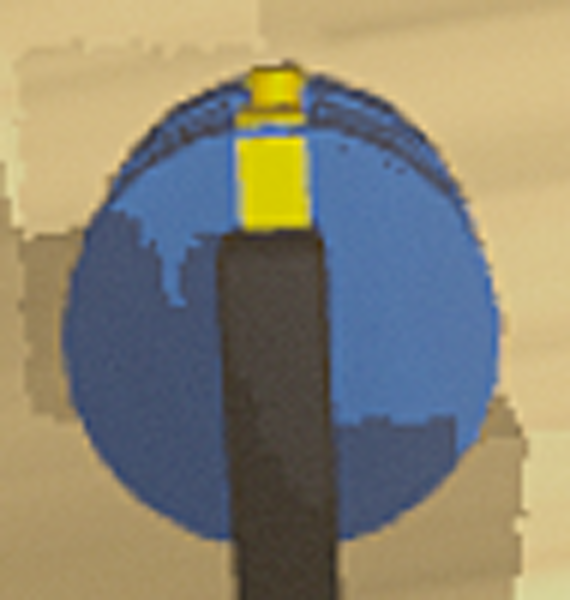

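```bash
cat > fit.py <<'E'
from h import *
from scipy.optimize import least_squares
m=env.camera_model('wrist'); tc=np.array(m['tool_from_camera'])
def mk(pos,rpy):
    T=np.eye(4);T[:3,:3]=R.from_euler('xyz',rpy).as_matrix();T[:3,3]=pos;return (m,T@tc)
V1=mk([488.337,49.152,167.93],[3.137,-.014,-.124]);V2=mk([487.621,49.157,166.352],[-3.138,.011,2.970])
ex=np.array([np.cos(np.radians(-7.2)),np.sin(np.radians(-7.2)),0]);ey=np.array([-ex[1],ex[0],0]);ez=np.array([0,0,1.])
a=np.radians(np.arange(0,360,1))
px=lambda p,y0:(np.array(p,float)+.5)/6-.5+[270,y0]
def pt(p,b,s,t,dz,bp=0):
    t=np.radians(t); q=np.array(p,float)-[0,0,30]; x=q[...,0]*np.cos(t)+q[...,2]*np.sin(t); z=-q[...,0]*np.sin(t)+q[...,2]*np.cos(t)+30+dz
    return np.array([b[0],b[1],0])+(x+s)[...,None]*ex+q[...,1][...,None]*ey+z[...,None]*ez
circ=lambda z:np.c_[34*np.cos(a),34*np.sin(a),0*a+z]
def nearrow(P): return P[:,1].min()
def farrow(P,col):
    c=P[:,1].mean(); Q=P[P[:,1]>c]; i=np.argsort(Q[:,0]); return np.interp(col,Q[i,0],Q[i,1])
def toprow(P,col):
    c=P[:,1].mean(); Q=P[P[:,1]<c]; i=np.argsort(Q[:,0]); return np.interp(col,Q[i,0],Q[i,1])
D=[(V1,150,dict(near=92,far=[(225,503),(335,508)],lr=(63,492),base=[(275,53)],hn=(278,202),hf=(280,582),sg=1)),
   (V2,130,dict(near=130,far=[(225,537),(345,540)],lr=(62,500),base=[(320,73),(235,80)],hn=(272,232),hf=None,sg=-1))]
def res(th,full=False):
    bx,by,s,t,d1,d2,dz=th; r=[]
    for (V,y0,o),d in zip(D,(d1,d2)):
        b=np.array([bx,by]); 
        T,V_=V[1].copy(),V[0]; T[:3,:3]=R.from_rotvec(d*ey).as_matrix()@T[:3,:3]; VV=(V_,T)  # small camera pitch error per view
        L=proj('wrist',pt(circ(62),b,s,t,dz),VV); B=proj('wrist',pt(circ(0),b,0*1.,0,0) ,VV)
        r.append(nearrow(L)-px((0,o['near']),y0)[1])
        for q in o['far']: p=px(q,y0); r.append(farrow(L,p[0])-p[1])
        l,rr=px((o['lr'][0],0),y0)[0],px((o['lr'][1],0),y0)[0]; r+= [L[:,0].min()-l,L[:,0].max()-rr]
        for q in o['base']: p=px(q,y0); r.append(toprow(B,p[0])-p[1])
        sg=o['sg']
        hn=proj('wrist',pt(np.array([[sg*25,0,94]]),b,s,t,dz),VV)[0]; hn2=proj('wrist',pt(np.array([[sg*25,0,110]]),b,s,t,dz),VV)[0]
        r.append(min(hn[1],hn2[1])-px(o['hn'],y0)[1])
        if o['hf']: r.append(proj('wrist',pt(np.array([[-sg*25,0,110]]),b,s,t,dz),VV)[0][1]-px(o['hf'],y0)[1])
    # far handle V2 (from 6.4x crop)
    V,y0,o=D[1]; T=V[1].copy(); T[:3,:3]=R.from_rotvec(d2*ey).as_matrix()@T[:3,:3]
    r.append(proj('wrist',pt(np.array([[25,0,110]]),b,s,t,dz),(V[0],T))[0][1]-(524.5/6.4-.5+150))
    return np.array(r+[d1/.01*.3,d2/.01*.3,dz*.3,s*.3])
if __name__=='__main__':
    s=least_squares(res,[481,49.5,0,0,0,0,0],x_scale=[1,1,1,1,.01,.01,1]); print(s.x.round(3),s.cost,s.fun.round(1))
    J=s.jac;C=np.linalg.inv(J.T@J)*2*s.cost/(len(s.fun)-7);print(np.sqrt(np.diag(C)).round(3))
    for t in(-4,-2,0,2,4,6):
        q=least_squares(lambda p:res([*p[:3],t,*p[3:]]),[481,49.5,0,0,0,0],x_scale=[1,1,1,.01,.01,1]);print(t,q.cost,q.x.round(3))
E
python3 fit.py
```

```text
[ 4.85522e+02  4.94220e+01  1.25700e+00 -5.72000e-01 -1.50000e-02
 -1.40000e-02 -3.96300e+00] 3.456371057501995 [ 0.5  0.6 -0.5 -0.4  0.2  0.1 -0.8  0.1 -0.7  0.8 -0.  -0.  -0.1  0.5
 -0.3 -1.   0.8 -0.4 -0.4 -1.2  0.4]
[4.294 0.633 0.642 0.929 0.013 0.013 0.975]
-4 6.709564838402333 [ 4.98586e+02  4.77420e+01  1.90900e+00 -5.30000e-02 -5.20000e-02
 -3.62500e+00]
-2 4.020558094207865 [ 4.90964e+02  4.87220e+01  1.52900e+00 -3.10000e-02 -3.00000e-02
 -3.87700e+00]
0 3.546849602185753 [ 4.8334e+02  4.9704e+01  1.1480e+00 -8.0000e-03 -8.0000e-03 -3.9750e+00]
2 5.284994306035498 [ 4.75708e+02  5.06890e+01  7.75000e-01  1.40000e-02  1.50000e-02
 -3.91900e+00]
4 9.236238959944526 [ 4.68069e+02  5.16750e+01  4.19000e-01  3.60000e-02  3.80000e-02
 -3.70700e+00]
6 15.407629611299429 [ 4.60422e+02  5.26620e+01  8.90000e-02  5.70000e-02  6.10000e-02
 -3.34200e+00]
```

Run:
```python
from h import *
rel([482,49.7,83],np.radians(172.9))
```

```text
shift frac [ 1.630e-02 -2.000e-04  2.082e-01] turn frac(about tool z) -0.0152 yaw deg 170.16
```

```bash
python3 -m pendant '[0.008,0,0.04,-0.015,-0.4,0.008,0,0.07,0,-0.4,0,0,0.07,0,-0.3,0,0,0.028,0,0,0,0,0,0,1,0,0,0,0,1,0,0,0,0,1,0,0,0,0,1,0,0,0,0,1]'
python3 - <<'E'
from h import *
st(); mt=cam('wrist');im=snap('wrist','w26.png',(200,120,240,210),3.3)
E
```

```text
t: 37.83
eef_pos: [482.5, 49.6, 84.0]
tcp_rot: [-3.137, 0.012, 3.021]
ft_force: [-0.0, 0.1, 4.8]
opening: 0.151
{'t': np.float64(37.825), 'eef_pos': array([482.52 ,  49.611,  83.99 ]), 'tcp_rot': array([-3.137,  0.012,  3.021]), 'ft_force': array([-0.032,  0.121,  4.779]), 'opening': np.float64(0.151), 'joints': array([-0.031,  0.486,  2.036, -0.009,  0.608, -1.473])}
```

View pics/w26.png

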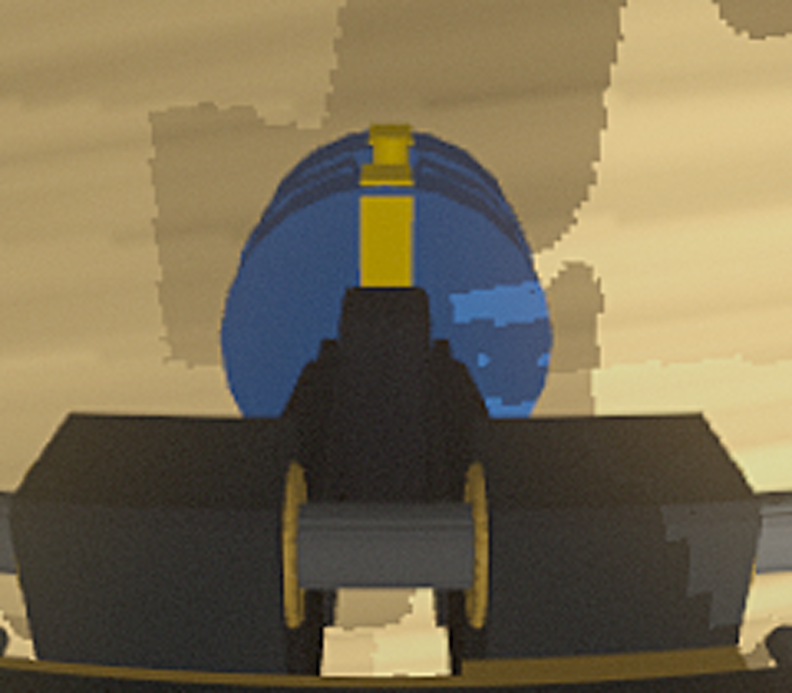

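```bash
python3 -m pendant '[0,0,0,0.04,1,0,0,0,0.055,1,0,0,0,0.055,1,0,0,0,0.055,1,0,0,0,0.055,1,0,0,0,0.055,1,0,0,0,0.055,1,0,0,0,0.055,1,0,0,0,0.055,1,0,0,0,0.021,1]'
cat > rk.py <<'E'
from h import *
ex=np.array([.9923,-.1236]);ey=np.array([.1236,.9923]);O=np.array([661.7,28.])
def rk(off=0.):
    T=toolT(); a=T[:2,3]+off*T[:2,0]; d=a-O; print('axis rack x,y',(d@ex).round(1),(d@ey).round(1),'yaw rel rack',round(np.degrees(env.state()['tcp_rot'][2])+7.1,2))
E
python3 - <<'E'
from rk import *
st(); rk(); im=snap('wrist','w27.png')
E
```

```text
t: 39.12
eef_pos: [482.6, 49.4, 84.1]
tcp_rot: [3.13, 0.005, 1.444]
ft_force: [-0.2, -2.3, 7.5]
opening: 0.147
{'t': np.float64(39.125), 'eef_pos': array([482.599,  49.359,  84.107]), 'tcp_rot': array([3.13 , 0.005, 1.444]), 'ft_force': array([-0.197, -2.297,  7.477]), 'opening': np.float64(0.147), 'joints': array([-0.031,  0.486,  2.036, -0.01 ,  0.608,  0.105])}
axis rack x,y -180.4 -0.9 yaw rel rack 89.81
```

View pics/w27.png

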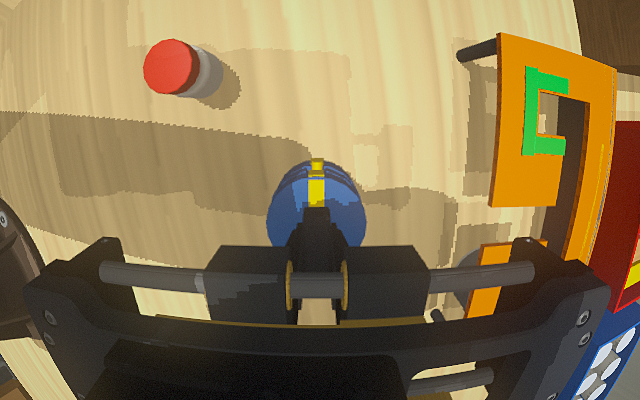

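```bash
python3 -m pendant '[0.001,0.015,0,0,1,0.001,0.035,0.0004,0,1,0,0.045,0.0005,0,1,0,0.045,0.0005,0,1,0,0.045,0.0005,0,1,0,0.04,0.0005,0,1,0,0.025,0.0003,0,1,0,0,0,0,1]'
python3 - <<'E'
from rk import *
st(); rk(); im=snap('wrist','w28.png')
E
```

```text
t: 40.17
eef_pos: [582.3, 37.8, 84.1]
tcp_rot: [3.13, 0.005, 1.447]
ft_force: [-0.4, -0.9, 7.6]
opening: 0.144
{'t': np.float64(40.175), 'eef_pos': array([582.344,  37.831,  84.13 ]), 'tcp_rot': array([3.13 , 0.005, 1.447]), 'ft_force': array([-0.382, -0.949,  7.603]), 'opening': np.float64(0.144), 'joints': array([-0.046,  0.589,  1.796, -0.008,  0.745,  0.084])}
axis rack x,y -80.0 -0.1 yaw rel rack 89.99
```

View pics/w28.png

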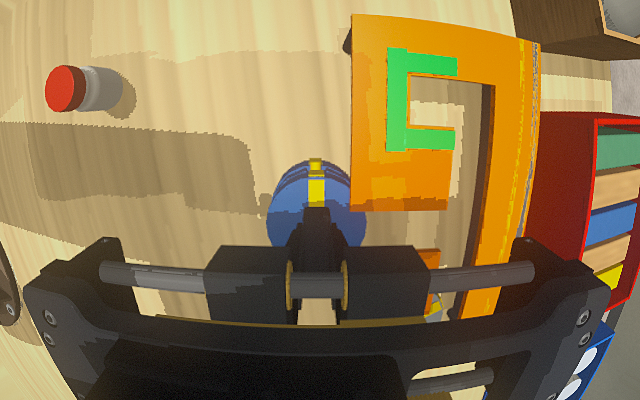

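```bash
python3 -m pendant '[0,0.02,0,0,1,0,0.035,0.0004,0,1,0,0.04,0.0005,0,1,0,0.04,0.0005,0,1,0,0.04,0.0005,0,1,0,0.04,0.0005,0,1,0,0.025,0.0003,0,1,0,0.01,0,0,1,0,0,0,0,1]'
python3 - <<'E'
from rk import *
st(); rk(); im=snap('wrist','w29.png')
E
```

```text
t: 41.35
eef_pos: [680.8, 25.6, 84.0]
tcp_rot: [3.131, 0.005, 1.447]
ft_force: [-2.3, -0.3, 6.9]
opening: 0.146
{'t': np.float64(41.35), 'eef_pos': array([680.784,  25.571,  84.044]), 'tcp_rot': array([3.131, 0.005, 1.447]), 'ft_force': array([-2.311, -0.291,  6.88 ]), 'opening': np.float64(0.146), 'joints': array([-0.057,  0.703,  1.536, -0.007,  0.893,  0.071])}
axis rack x,y 19.2 -0.1 yaw rel rack 90.0
```

View pics/w29.png

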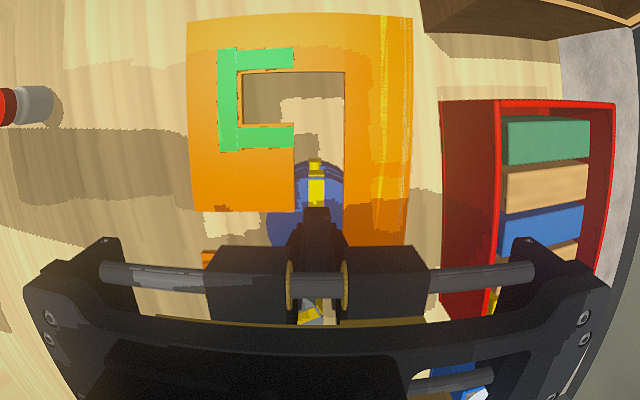

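```bash
python3 -m pendant '[0,0.001,0,0.04,1,0,0,0,0.055,1,0,0,0,0.055,1,0,0,0,0.055,1,0,0,0,0.055,1,0,0,0,0.055,1,0,0,0,0.055,1,0,0,0,0.055,1,0,0,0,0.055,1,0,0,0,0.02,1]'
python3 - <<'E'
from rk import *
st(); rk(); im=snap('wrist','w30.png')
E
```

```text
t: 42.65
eef_pos: [681.2, 25.3, 84.2]
tcp_rot: [3.137, -0.011, -0.128]
ft_force: [-1.7, -0.7, 6.2]
opening: 0.141
{'t': np.float64(42.65), 'eef_pos': array([681.202,  25.333,  84.177]), 'tcp_rot': array([ 3.137, -0.011, -0.128]), 'ft_force': array([-1.663, -0.7  ,  6.151]), 'opening': np.float64(0.141), 'joints': array([-0.057,  0.703,  1.535, -0.007,  0.893,  1.645])}
axis rack x,y 19.7 -0.2 yaw rel rack -0.21
```

View pics/w30.png

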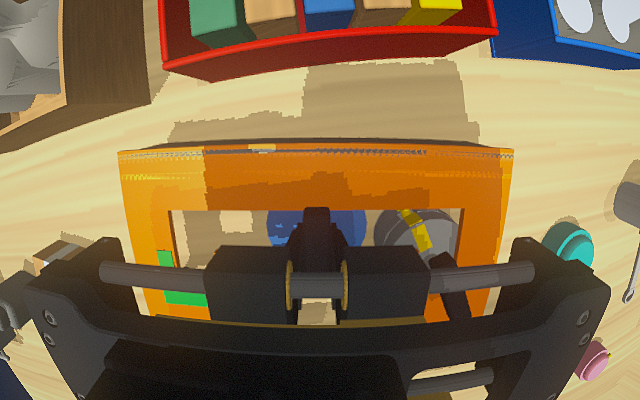

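```bash
python3 -m pendant '[0,-0.015,0,0,1,0,-0.03,-0.0001,0,1,0,-0.04,-0.0002,0,1,0,-0.04,-0.0002,0,1,0,-0.04,-0.0002,0,1,0,-0.03,-0.0002,0,1,0,-0.015,0,0,1,0,0,0,0,1]'
python3 - <<'E'
from rk import *
st(); rk(); im=snap('wrist','w31.png')
E
```

```text
t: 43.7
eef_pos: [692.1, 109.2, 84.3]
tcp_rot: [3.137, -0.012, -0.124]
ft_force: [0.6, 0.6, 4.6]
opening: 0.143
{'t': np.float64(43.7), 'eef_pos': array([692.074, 109.177,  84.264]), 'tcp_rot': array([ 3.137, -0.012, -0.124]), 'ft_force': array([0.647, 0.604, 4.618]), 'opening': np.float64(0.143), 'joints': array([ 0.065,  0.727,  1.481, -0.008,  0.923,  1.764])}
axis rack x,y 20.1 84.3 yaw rel rack 0.02
```

View pics/w31.png

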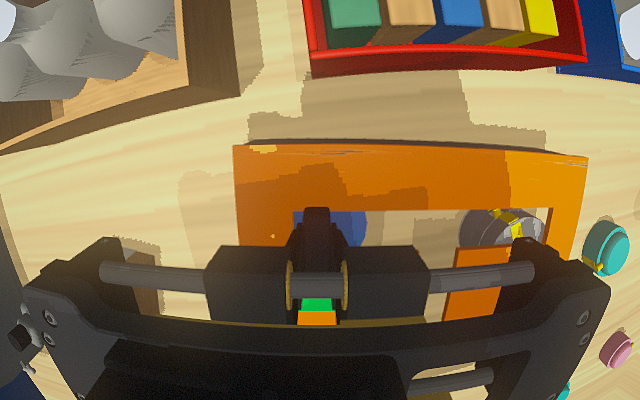

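```bash
python3 -m pendant '[0,0,0,-0.04,1,0,0,0,-0.055,1,0,0,0,-0.055,1,0,0,0,-0.055,1,0,0,0,-0.055,1,0,0,0,-0.055,1,0,0,0,-0.055,1,0,0,0,-0.055,1,0,0,0,-0.055,1,0,0,0,-0.02,1]'
python3 - <<'E'
from rk import *
st(); rk(); im=snap('wrist','w32.png')
E
```

```text
t: 45.0
eef_pos: [691.9, 109.2, 84.1]
tcp_rot: [3.13, 0.004, 1.45]
ft_force: [-0.3, 1.0, 3.9]
opening: 0.143
{'t': np.float64(45.0), 'eef_pos': array([691.94 , 109.165,  84.117]), 'tcp_rot': array([3.13 , 0.004, 1.45 ]), 'ft_force': array([-0.299,  1.043,  3.921]), 'opening': np.float64(0.143), 'joints': array([ 0.065,  0.727,  1.481, -0.008,  0.922,  0.19 ])}
axis rack x,y 20.0 84.3 yaw rel rack 90.19
```

View pics/w32.png

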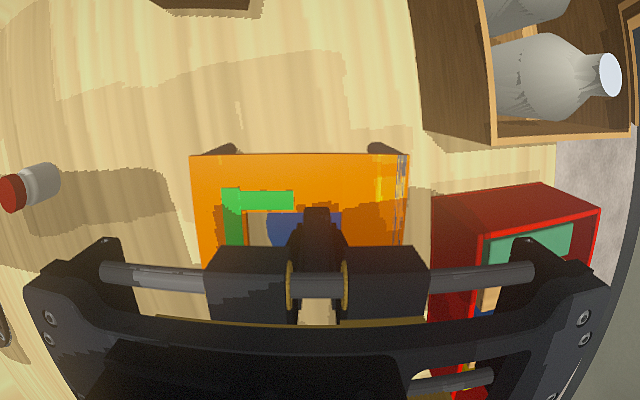

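```bash
python3 -m pendant '[0,-0.015,-0.0002,0,1,0,-0.025,-0.0003,0,1,0,-0.02,-0.0003,0,1,0,-0.012,-0.0002,0,1,0,-0.003,0,0,1,0,0,0,0,1]'
python3 - <<'E'
from rk import *
st(); rk(); im=snap('wrist','w33.png'); im=snap('scene','s8.png'); cv2.imwrite('pics/s8z.png',cv2.resize(im[195:325,225:345,::-1],None,fx=4.6,fy=4.6,interpolation=cv2.INTER_CUBIC))
E
```

```text
t: 45.8
eef_pos: [662.1, 112.7, 84.2]
tcp_rot: [3.129, 0.004, 1.446]
ft_force: [3.7, -0.6, 5.8]
opening: 0.149
{'t': np.float64(45.8), 'eef_pos': array([662.138, 112.652,  84.172]), 'tcp_rot': array([3.129, 0.004, 1.446]), 'ft_force': array([ 3.73 , -0.606,  5.822]), 'opening': np.float64(0.149), 'joints': array([ 0.073,  0.691,  1.563, -0.009,  0.876,  0.203])}
axis rack x,y -10.0 84.1 yaw rel rack 89.96
```

View pics/w33.png

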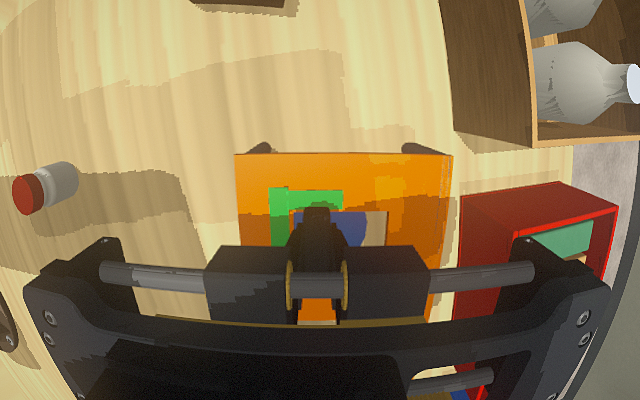

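View pics/s8z.png

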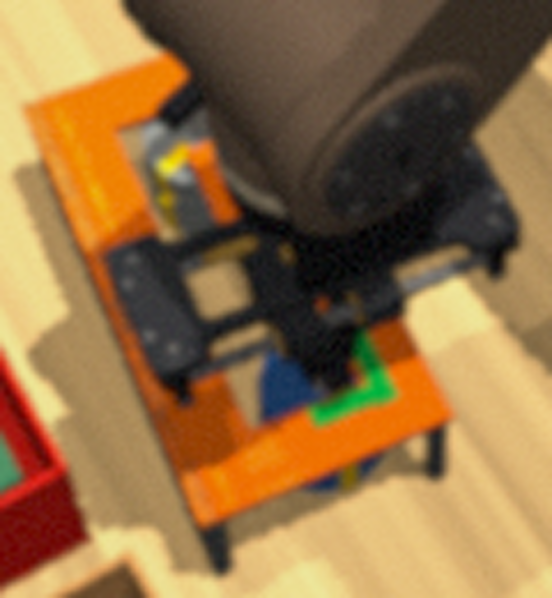

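```bash
python3 -m pendant '[0,0,0,0,-0.2,0,0,0,0,-0.2,0,0,0,0,-0.2,0,0,0,0,-0.2,0,0,0,0,-0.2]'
python3 -m pendant '[0,0,-0.03,0,-0.2,0,0,-0.06,0,-0.2,0,0,-0.08,0,-0.2,0,0,-0.06,0,-0.2,0,0,0,0,-0.2]'
python3 - <<'E'
from rk import *
st(); rk(); im=snap('wrist','w34.png'); im=snap('scene','s9.png'); cv2.imwrite('pics/s9z.png',cv2.resize(im[195:325,225:345,::-1],None,fx=4.6,fy=4.6,interpolation=cv2.INTER_CUBIC))
E
```

```text
t: 46.52
eef_pos: [661.8, 112.7, 83.6]
tcp_rot: [3.131, 0.004, 1.447]
ft_force: [-0.7, -0.3, 0.0]
opening: 0.582
t: 47.15
eef_pos: [661.7, 113.3, 178.3]
tcp_rot: [3.126, 0.004, 1.447]
ft_force: [-0.2, -1.1, -0.8]
opening: 0.595
{'t': np.float64(47.15), 'eef_pos': array([661.723, 113.296, 178.297]), 'tcp_rot': array([3.126, 0.004, 1.447]), 'ft_force': array([-0.185, -1.143, -0.778]), 'opening': np.float64(0.595), 'joints': array([ 0.074,  0.586,  1.486, -0.008,  1.055,  0.202])}
axis rack x,y -10.5 84.6 yaw rel rack 89.99
```

View pics/w34.png

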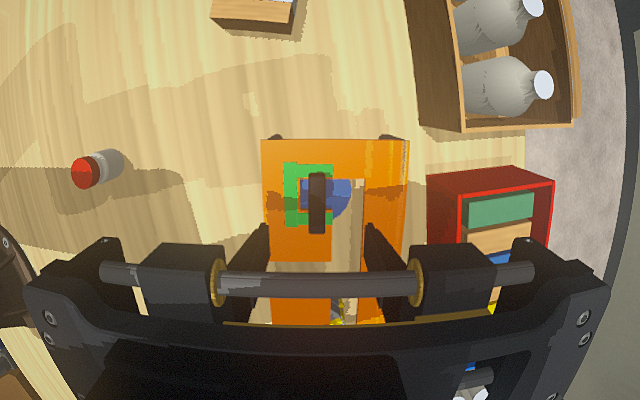

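View pics/s9z.png

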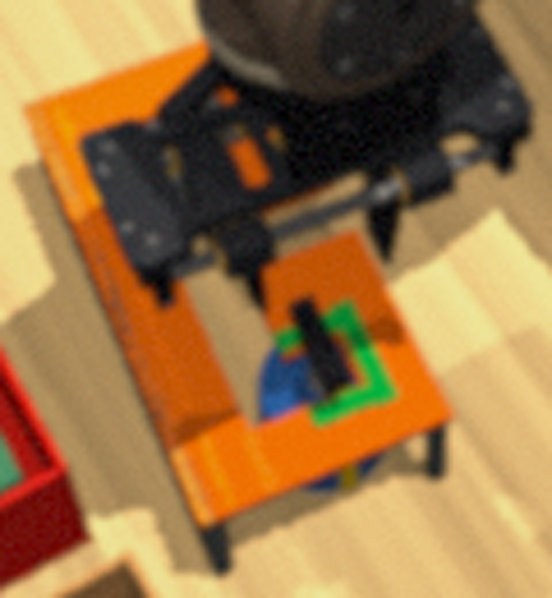

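```bash
python3 - <<'E'
from ov import *
ov('w35.png',[662.2,112.6],yaw=82.9)
E
python3 -m pendant '[0,-0.03,-0.05,0,-0.2,0,-0.06,-0.08,0,-0.2,0,-0.08,-0.08,0,-0.2,0,-0.1,-0.05,0,-0.2,0,-0.1,0,0,-0.2,0,0,0,0,-0.2]'
python3 - <<'E'
from rk import *
st(); im=snap('scene','s10.png'); cv2.imwrite('pics/s10z.png',cv2.resize(im[195:325,225:345,::-1],None,fx=4.6,fy=4.6,interpolation=cv2.INTER_CUBIC))
for c in('scene','wrist'):
  for th in('handle','stowed_stack','top_tin','base_tin'):
    for d in env.landmark_of(th,c):
        q=np.array(d['xyz'][:2])-O; print(c,th,round(d['confidence'],2),d['xyz'],'rack',(q@ex).round(1),(q@ey).round(1))
E
```

```text
t: 48.05
eef_pos: [510.5, 132.5, 279.5]
tcp_rot: [3.13, 0.004, 1.448]
ft_force: [-0.1, 0.2, -0.8]
opening: 0.601
{'t': np.float64(48.05), 'eef_pos': array([510.55 , 132.497, 279.527]), 'tcp_rot': array([3.13 , 0.004, 1.448]), 'ft_force': array([-0.096,  0.16 , -0.763]), 'opening': np.float64(0.601), 'joints': array([ 0.132,  0.283,  1.713, -0.008,  1.135,  0.259])}
scene stowed_stack 0.68 [642.5, -55.8, 1.4] rack -8.7 -85.5
scene top_tin 0.87 [664.4, 114.6, 30.1] rack -8.0 86.3
scene base_tin 0.81 [318.5, -232.5, 1.6] rack -308.4 -300.9
scene base_tin 0.78 [581.9, -246.3, 1.9] rack -45.3 -282.1
scene base_tin 0.64 [341.8, -398.2, 0.8] rack -264.8 -462.5
scene base_tin 0.57 [663.4, 114.2, -0.2] rack -9.0 85.7
wrist handle 0.58 [663.4, 112.1, 100.7] rack -8.7 83.7
wrist handle 0.5 [405.2, 168.2, 2.8] rack -271.9 107.4
wrist top_tin 0.57 [662.9, 114.9, 31.0] rack -9.6 86.4
```

View pics/w35.png

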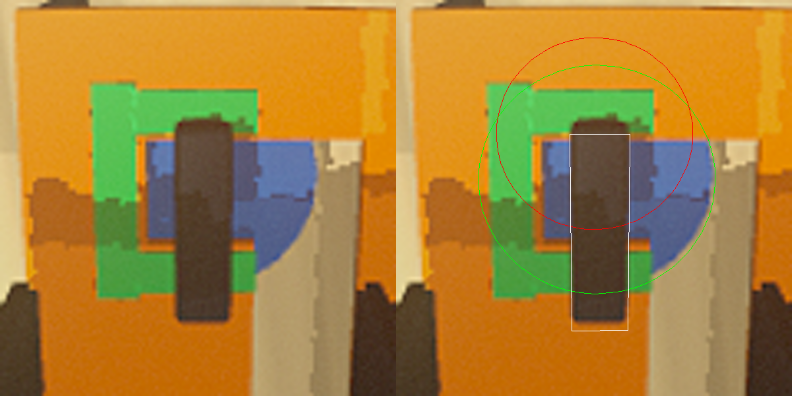

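View pics/s10z.png

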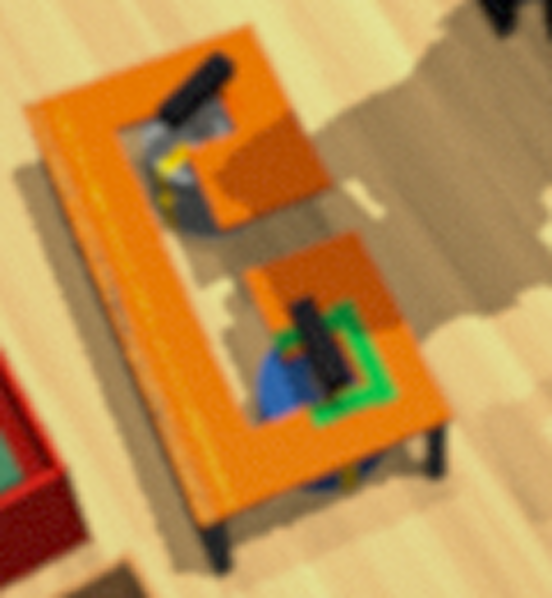

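```bash
python3 -c "
from cell import env
print(env.job_done())"
```

```text
the job is handed in; nothing more can be done
None
```

The blue handled tin is on the blue base tin with its notch over the key, and the closed stack is in the green-bordered pocket with the gripper clear of it. I handed in at about 48 s of the 67 s allowed.

**Last checks**
- **Position:** the gripper put the stack's axis at rack (-10.0, 84.1); the target was (-10, 84). The networks put it at (-8 to -9.6, 84 to 86), with the handled tin's origin 30–31 mm up, as it should be when seated.
- **Upright and seated:** in the last wrist picture the lid and handle line up with an upright, seated stack in the pocket. It also slid freely under the plate, which leaves only 6 mm above the lid.
- **Stowed stack:** it reads at the same place in the pictures as before.

**What went wrong on the way**
- **Wrist limit:** the last joint ran into its range limit (-2.685 against -2.69) while carrying the tin across. That tilted the tool about 4.6 degrees, and I took most of the tilt out by working against the opposite limit (2.685). The readings stayed inside the range throughout.
- **Tin came askew:** my first push towards the rack ran along the handle and tipped the handled tin askew on the base tin. I pressed it back down with up to about 40 N on the fingers, then re-gripped. For the rest of the way I turned the handle across each direction of travel.
- **Seating after that:** a fit to two wrist views then gave a tilt of -0.6 ± 0.9 degrees. A rougher reading after re-gripping suggested 1 to 3 degrees, and the two were not fully reconciled.

I did not push the stem against the end of the pocket slot. I stopped at the stated final position, about 8 mm before the stem would touch.

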